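# Snap two-part casting moulds shut in the bench squeezer and seat their sprue bushes

### The job

Get all the open two-part casting moulds on the worktop (two or three) ready for pouring: stand each one in the bench squeezer and squeeze its two handles together until the halves snap shut, and only then press the sprue bush on its top down until its flange is fully seated. Stand every finished mould upright on the grey pouring board, leave the squeezer open and empty, and do not shift the mixing cup, pink silicone mould, pigment jar or dropper bottle.

Things in the scene. Friction and masses are not known exactly. Their poses are not given: they have to be found in the camera images.
- squeezer: bench squeezer, fixed: plywood foot 215 x 150 x 12 mm with two bowed handles hinged side by side at its back, geared so that they move alike, sprung open. Origin under the nest; x to the hinges (105 mm off), y the line along which the jaws close. Open, the rubber jaws leave 126 mm along y. Jaws and arms stand 27 to 61 mm above the worktop and reach 85 mm to either side
- nest (a point): where a mould stands in the squeezer, midway between the jaws, on the foot's upper face 12 mm above the worktop, the mould's y along the squeezer's y (either way round). Two ledges 8 mm high, 65 mm apart along x, leave a 54 mm thick mould 5 mm play each way; the jaws leave the same along y
- grip_left (a point): middle of the rubber grip of the left handle: upright flat bar 66 mm long along x, 8 mm thick, 26 mm high, middle 42 mm above the worktop and, open, 117 mm before the nest (-x of squeezer) and 29 mm to its +y side. Over their outsides the two grips measure 66 mm open, about 30 mm when a mould is shut; pinch both from above. The space below and beside them is free
- grip_right (a point): the same on the right handle (29 mm to the -y side of the nest)
- handle_left (a joint): angle of the squeezer's handles (rad; both move alike): 0 open, about 0.085 where a mould of 108 mm is fully closed, at most 0.105; springs open by itself with 3 to 6 N at each grip; snapping a mould shut takes up to about 17 N at each grip
- pour_board (a point): the big grey stained pouring board, 285 x 405 x 11 mm, lying on the worktop and fixed; this point is the middle of its upper face; x along its short side (285), y along its long side (405). A rack post stands at the front right corner of the worktop (x 0.26, y -0.43 m), and a glue gun hangs over the right of the board, 0.5 m up, at about x 0.45, y -0.35 m
- mix_cup: cream-coloured mixing cup, about 96 mm across and 98 mm high with its spout, standing on the pouring board; origin at the centre of its underside. Leave it where it is
- block: small pink silicone mould, 44 x 57 x 27 mm, on the cardboard mat, origin at the centre of its underside. Leave it
- pigment: pigment jar with black lid, 61 mm across, 64 mm high, origin at the centre of its underside. Leave it
- dropper: amber dropper bottle, 42 mm across, 118 mm high, origin at the centre of its underside. Leave it
- mould_1_mid (a point): two-part casting mould, upright: plaster halves with plywood end plates, 0.38 to 0.6 kg, 54 mm thick (x), 100 high (z), along y 108 closed, 117 open. Point: mid-height (50 mm up), mid-thickness, on the joint face of the fixed half, which fills y -54 to 0 mm; the sliding half is at +y. Grasp across x: both x faces are plain in the upper 60 mm (below, roller catches stand 14 mm out). May be absent
- mould_1_half (a joint): how far the sliding half of mould_1 has been closed (m): 0 halves 9 mm apart, 0.009 closed. Its roller catches resist with a force that grows to about 30 N between the end plates in the first 3 mm, then gives; past 7 mm they pull it shut and hold it
- mould_1_bush (a joint): how far the sprue bush of mould_1 has been pressed down (m): 0 its flange stands 8 mm clear of the mould's top, 0.008 flange seated on the top. It is stiff (about 6 N) and stays where it is left
- mould_1_bush_top (a point): centre of the upper face of the sprue bush of mould_1: an aluminium disc 44 mm across, 7 mm thick, with a dark pour hole, on top of the mould over the joint; its upper face is 115 mm above the mould's underside when proud, 107 mm when seated
- mould_2_mid (a point): another such mould, alike in every size: point half-way up on the joint face of its fixed half. May be absent
- mould_2_half (a joint): how far the sliding half of mould_2 has been closed (m): 0 halves 9 mm apart, 0.009 closed. Its roller catches resist with a force that grows to about 30 N between the end plates in the first 3 mm, then gives; past 7 mm they pull it shut and hold it
- mould_2_bush (a joint): how far the sprue bush of mould_2 has been pressed down (m): 0 its flange stands 8 mm clear of the mould's top, 0.008 flange seated on the top. It is stiff (about 6 N) and stays where it is left
- mould_2_bush_top (a point): centre of the upper face of the sprue bush of mould_2: an aluminium disc 44 mm across, 7 mm thick, with a dark pour hole, on top of the mould over the joint; its upper face is 115 mm above the mould's underside when proud, 107 mm when seated
- mould_3_mid (a point): another such mould, alike in every size: point half-way up on the joint face of its fixed half. May be absent
- mould_3_half (a joint): how far the sliding half of mould_3 has been closed (m): 0 halves 9 mm apart, 0.009 closed. Its roller catches resist with a force that grows to about 30 N between the end plates in the first 3 mm, then gives; past 7 mm they pull it shut and hold it
- mould_3_bush (a joint): how far the sprue bush of mould_3 has been pressed down (m): 0 its flange stands 8 mm clear of the mould's top, 0.008 flange seated on the top. It is stiff (about 6 N) and stays where it is left
- mould_3_bush_top (a point): centre of the upper face of the sprue bush of mould_3: an aluminium disc 44 mm across, 7 mm thick, with a dark pour hole, on top of the mould over the joint; its upper face is 115 mm above the mould's underside when proud, 107 mm when seated

How it is judged:
By the outcome, as a careful person would: the job done as asked, in the order asked, and still so for the second after the job is handed in, with the robot touching nothing.
Of mould_1, mould_2, mould_3 only 2 to 3 are there at a start; the rules pass over those that are not, and their reading is None.
At some moment in a run one of mould_1, mould_2, mould_3 may be knocked a few centimetres aside while the robot is not near it.
It also fails if it takes over 210 s, if anything falls off the work surface, if the arm or the gripper's body presses on something with over 40 N, if the wrist force passes 120 N, or if a joint passes its speed limit or range.

### The arm

A 6-joint arm with a two-finger parallel gripper is mounted at the origin on a cart in front of the work surface, level with it; the furniture and walls round the work are solid. World frame = base frame: x ahead of the robot, y to its left, z up, the work surface at z = 0. Lengths are in m, angles in rad, forces in N, time in s.
With the tool pointing down it reaches from about 0.25 to 0.725 m from the base axis. Payload 9.7 kg.
Tool frame: the origin (TCP) lies on the centre line of the jaws, within the pads' length; the fingertips stand 22 mm ahead of it and the grasp point (between the pads) lies 3 mm ahead of it; y points along the fingers, z is the direction in which the jaws open and shut, and the axes are right-handed (so a half turn about y gives the same grasp; the last joint's range is limited). The gripper opens to 85 mm and grips with 20 to 120 N. Pads are 22 mm wide; open, the fingers measure 114 mm over their backs; the gripper's body (76 mm by 85 mm) begins 54 mm behind the grasp point. The pads swing forward as they close: fully open they stand 13 mm farther back than shut.
Start: joints at [1.124, 0.087, 0.176, 1.66, 0, 1.571], TCP at [0.238, 0.496, 0.253] pointing down, gripper open.
Joint ranges: [-3.13, 3.13], [-0.85, 1.81], [-1.15, 1.24], [-2.2, 2.28], [-1.44, 1.52], [-3.14, 3.14]. Speed limits (rad/s): [2.22, 2.22, 2.57, 3.14, 3.14, 3.14].

### API

Orientations are given as a 3x3 rotation matrix whose columns are the frame's x, y, z axes.
In Python, from rig import get_state, snapshot, job_done, search_frame, cut_out, tip_of gives the robot as it stands.
- The arm moves only by the tool play_rows, never from a script. Its argument "series" is one flat list of numbers, 4 for each row, row after row: the shift along the world's x, y, z in cm, then the turn about the world's z in degrees. In form: [dx, dy, dz, twist, dx, dy, dz, twist, ...]. A call has 1 to 12 rows; each row shifts and turns the commanded pose from where the row before left it; what a row does not reach is not made up. A row lasts 1/10 s, in which the tool goes at most 50 mm and 8.59 degrees, less where a joint would pass 70% of its speed; a pose out of reach is approached as far as the arm can. A call with a gripper value outside its range is refused whole. "fingers" is the opening, from 0 (shut) to 1 (fully open), set as the call begins (left out, the last holds). The fingers move at their own pace and stop on an object; the grip force is fixed at half the most. Time passes only in rows, so rows that do not move let the fingers close. It gives the time, the measured TCP pose, the force and the opening at its end, in the units of the state.
- get_state(): the state, without advancing time (a new reading comes with each control period).
- snapshot(name): name is "scene" or "top" or "wrist"; returns a dict with "img" (400x640x3 uint8, red, green, blue), "camera_matrix" (3x3 intrinsics, pixels), "rvec" (rotation vector, rad) and "tvec" (3), from world to camera coordinates, as OpenCV has them; the wrist camera has in their place "mount" (4x4, takes a point from camera to tool coordinates, whose origin is the TCP and whose axes are the tool frame's). Camera axes: x right, y down, z forward; pixel columns grow to the right and rows downward; lengths in m; the calibration is good to about 2 mm. A picture is of the moment at which its call begins: read the wrist's pose just before it. There is no depth.
- job_done(): hands the job in, once; it reports no verdict.
Trained networks look in a picture, given as the dict that the camera call returned (one of the last four; its "shot" number tells which), for a name from the list of things; names that differ only in an ending like _2 or _b are one class to them, and where a whole thing is asked for, a point or a joint stands for the part that bears it (a point fixed in the world has none). Each returns a list of dicts, best first, with "confidence" (0 to 1); they miss things now and then, are a little off and sometimes report something else, mostly with a low value. They report only what shows in the picture. A call takes as long as a camera call.
- search_frame(picture, name): "position" ([x, y, z] in m, in world coordinates, good to about 4 mm: the middle of the surface that is visible of it).
- cut_out(picture, name): "region" (400x640 bool, what is visible of it).
- tip_of(picture, name): "position" ([x, y, z] in m, in world coordinates, good to about 4 mm: a listed point, or the origin of a listed thing).
The state is a dict: "time": time; "q": joint angles; "dq": joint speeds; "effort": joint torques, N m; "tool_pos": TCP position; "tool_rot": TCP orientation; "force": force on the tool from outside, world axes, zero at the start; "ft_torque": the same for the moment, N m; "opening": opening from 0.0 (shut) to 1.0 (fully open).
Only numpy, scipy, OpenCV 4.12 (cv2) and the standard library are available. Lean on these libraries where they do the work, as an engineer would, in place of code of your own. Each camera call takes 0.05 s, during which the arm holds its last target. There are 200 camera calls.

## Working session

There is one attempt and no reset: what is moved stays moved. The work goes in short steps, Python scripts to look and compute and a tool call to move; the robot and the scene stay as the last step left them, time stands still between calls to the robot, and variables do not carry over. Pictures are saved under pics/ and viewed, about 12 in all and at most 16, crops included, and the job is handed in when it is done.

Besides the shell and the picture viewer there is one more tool, called as name(argument=value, ...) on one line, values as JSON. play_rows: Moves the arm, as the interface text tells. Its arguments: {"type":"object","properties":{"series":{"type":"array","items":{"type":"number"}},"fingers":{"type":"number"}},"required":["series"]}

```bash
ls; mkdir -p pics
cat > h.py <<'E'
import numpy as np, cv2
from rig import *
def save(p,n): cv2.imwrite(f'pics/{n}.png',cv2.cvtColor(p['img'],cv2.COLOR_RGB2BGR))
def show(f,p,names):
    for n in names:
        for d in f(p,n)[:4]: print(n,f.__name__,np.round(d['position'],3),round(d['confidence'],2))
E
python3 - <<'E'
from h import *
s=get_state(); print({k:np.round(v,3).tolist() for k,v in s.items()})
for c in ('scene','top'):
    p=snapshot(c); save(p,c+'0')
    print(c,p['camera_matrix'][0][0],np.round(p['rvec'],3),np.round(p['tvec'],3))
    show(tip_of,p,['nest','grip_left','grip_right','pour_board','mix_cup','block','pigment','dropper','mould_1_mid','mould_1_bush_top','squeezer'])
E
```

```text
pics
{'time': 0.0, 'q': [1.124, 0.087, 0.175, 1.66, 0.0, 1.571], 'dq': [-0.003, 0.001, -0.0, 0.001, -0.001, -0.002], 'effort': [0.004, -52.038, 46.481, 0.016, 0.0, 0.0], 'tool_pos': [0.238, 0.496, 0.253], 'tool_rot': [[0.902, -0.001, 0.432], [-0.432, -0.001, 0.902], [-0.0, -1.0, -0.001]], 'force': [0.439, -0.82, 0.96], 'ft_torque': [0.008, 0.012, -0.08], 'opening': 0.996}
scene 375.4588905635752 [ 0.696 -2.673  1.092] [0.527 0.22  1.235]
nest call [0.553 0.065 0.009] 0.7
grip_left call [0.435 0.068 0.038] 0.72
grip_right call [0.444 0.01  0.039] 0.85
grip_right call [0.388 0.28  0.05 ] 0.41
mix_cup call [ 0.6   -0.292  0.01 ] 0.66
mix_cup call [ 0.697  0.39  -0.001] 0.49
mix_cup call [0.552 0.062 0.001] 0.19
pigment call [0.626 0.437 0.   ] 0.88
pigment call [0.531 0.297 0.114] 0.74
pigment call [ 0.696  0.392 -0.   ] 0.35
dropper call [ 0.695  0.392 -0.   ] 0.84
mould_1_mid call [0.637 0.299 0.051] 0.82
mould_1_bush_top call [0.552 0.066 0.011] 0.26
squeezer call [ 0.548  0.063 -0.   ] 0.95
squeezer call [ 0.629  0.435 -0.002] 0.73
squeezer call [0.553 0.063 0.01 ] 0.55
top 519.9229855449876 [ 2.432 -1.491  0.246] [-0.191  0.515  1.333]
nest call [0.559 0.062 0.015] 0.64
nest call [ 0.516 -0.227  0.015] 0.6
nest call [0.527 0.298 0.115] 0.31
grip_left call [0.429 0.069 0.039] 0.53
grip_right call [0.446 0.014 0.041] 0.63
grip_right call [ 0.628  0.438 -0.005] 0.58
pour_board call [ 0.513 -0.228  0.013] 0.84
pour_board call [0.429 0.07  0.041] 0.5
pour_board call [0.446 0.014 0.043] 0.42
mix_cup call [ 0.602 -0.298  0.011] 0.88
mix_cup call [0.463 0.479 0.005] 0.51
mix_cup call [ 0.633  0.438 -0.002] 0.38
block call [0.464 0.477 0.003] 0.9
pigment call [ 0.63   0.436 -0.004] 0.64
dropper call [0.697 0.389 0.001] 0.54
mould_1_mid call [0.638 0.299 0.051] 0.71
mould_1_bush_top call [0.64  0.296 0.115] 0.66
squeezer call [ 0.551  0.063 -0.   ] 0.78
```

View pics/scene0.png

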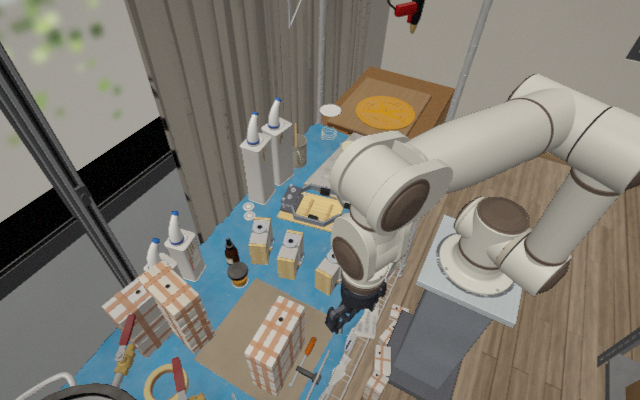

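View pics/top0.png

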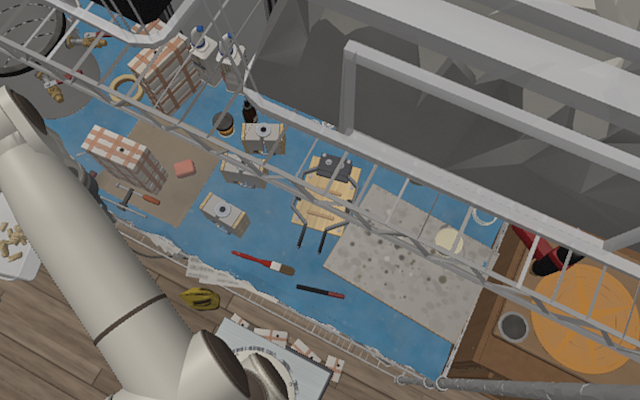

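Three moulds are open: in the top view they sit at about (264,135), (243,170) and (225,212). The squeezer is at (325,195), and the board at (420,265) has the cup at (448,240). I'll raise the wrist camera over the work.

play_rows(series=[0,0,4,0,0,0,4,0,0,0,4,0,3,-3,0,0,4,-4,0,0,4,-4,0,0,4,-4,0,0,4,-3,0,0,2,-2,0,0,0,0,0,0,0,0,0,0])

```text
time: 2.3
tool_pos: [0.434, 0.3096, 0.3732]
tool_rot: [[0.901, -0.0, 0.434], [-0.434, 0.0, 0.901], [-0.0, -1.0, -0.0]]
force: [-0.8, 0.5, 0.5]
opening: 1.002
```

Run:
```python
from h import *
s=get_state(); print(s['time'],np.round(s['tool_pos'],3),np.round(s['tool_rot'],2).tolist(),np.round(s['q'],2))
p=snapshot('wrist'); save(p,'w1'); print(np.round(p['mount'],3).tolist(), np.round(p['camera_matrix'],1).tolist())
show(tip_of,p,['mould_1_mid','mould_1_bush_top','nest','grip_left','grip_right'])
q=snapshot('top')
show(tip_of,q,['mould_1_mid','mould_1_bush_top','nest'])
```

```text
2.3 [0.434 0.31  0.373] [[0.9, -0.0, 0.43], [-0.43, 0.0, 0.9], [-0.0, -1.0, -0.0]] [0.62 0.13 0.46 1.9  0.   1.07]
[[-0.001, 0.952, 0.305, -0.079], [-0.001, -0.305, 0.952, -0.122], [1.0, 0.0, 0.001, -0.001], [0.0, 0.0, 0.0, 1.0]] [[302.7, 0.0, 321.2], [0.0, 302.7, 198.4], [0.0, 0.0, 1.0]]
mould_1_mid call [0.639 0.295 0.05 ] 0.55
mould_1_bush_top call [0.636 0.3   0.113] 0.77
nest call [0.55  0.064 0.013] 0.88
grip_left call [0.433 0.075 0.041] 0.78
grip_left call [ 0.556  0.067 -0.003] 0.68
grip_right call [0.444 0.011 0.042] 0.97
grip_right call [0.457 0.478 0.004] 0.59
mould_1_mid call [ 0.515 -0.229  0.013] 0.73
mould_1_mid call [0.638 0.299 0.05 ] 0.71
mould_1_bush_top call [0.527 0.301 0.049] 0.58
mould_1_bush_top call [0.636 0.298 0.114] 0.47
mould_1_bush_top call [0.64  0.299 0.051] 0.27
nest call [0.555 0.065 0.013] 0.86
nest call [ 0.631  0.436 -0.002] 0.23
```

View pics/w1.png

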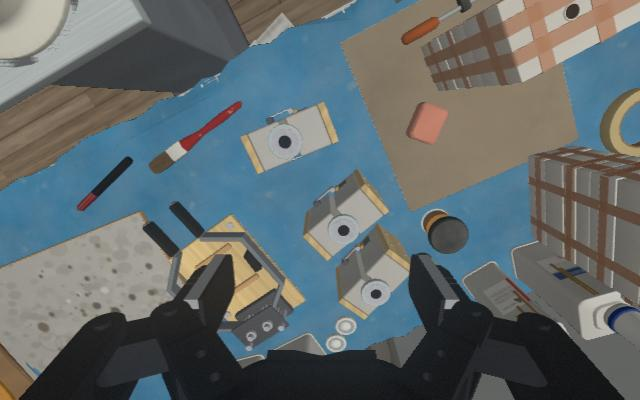

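The wrist view shows mould A with its bush at (285,142), B at (343,230) and C at (375,293). The squeezer is open and empty around (235,265), and the board is at the left. I'll zoom in to read the corners.

```bash
cat >> h.py <<'E'
def crop(n,out,x0,y0,x1,y1,k):
    im=cv2.imread(f'pics/{n}.png')[y0:y1,x0:x1]; im=cv2.resize(im,None,fx=k,fy=k,interpolation=cv2.INTER_CUBIC)
    for x in range(x0-x0%20+20,x1,20):
        cv2.line(im,((x-x0)*k,0),((x-x0)*k,5),(0,0,255),1); cv2.putText(im,str(x),((x-x0)*k-10,16),0,.35,(0,0,255),1)
        for y in range(y0-y0%20+20,y1,20): cv2.circle(im,((x-x0)*k,(y-y0)*k),1,(0,0,255),-1)
    for y in range(y0-y0%20+20,y1,20): cv2.putText(im,str(y),(0,(y-y0)*k+4),0,.35,(0,0,255),1)
    cv2.imwrite(f'pics/{out}.png',im)
def wray(p,s,uv):
    M=np.array(p['mount']);K=np.array(p['camera_matrix']);R=np.array(s['tool_rot'])
    uv=np.atleast_2d(uv).astype(float)
    d=np.c_[uv,np.ones(len(uv))]@np.linalg.inv(K).T@M[:3,:3].T@R.T
    return R@M[:3,3]+np.array(s['tool_pos']),d
def onz(p,s,uv,z):
    o,d=wray(p,s,uv); return o+d*((z-o[2])/d[:,2])[:,None]
E
python3 - <<'E'
from h import *
import pickle
s=get_state(); p=snapshot('wrist'); pickle.dump((s,{k:p[k] for k in('mount','camera_matrix')}),open('w1.pkl','wb')); save(p,'w1')
crop('w1','c1',230,90,430,330,2); 
im=cv2.imread('pics/w1.png')
crop('w1','cA',235,95,415,325,3)
crop('w1','cS',130,190,310,350,4)
crop('w1','cB',0,150,180,320,3)
E
```

```text
(no output)
```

View pics/cA.png

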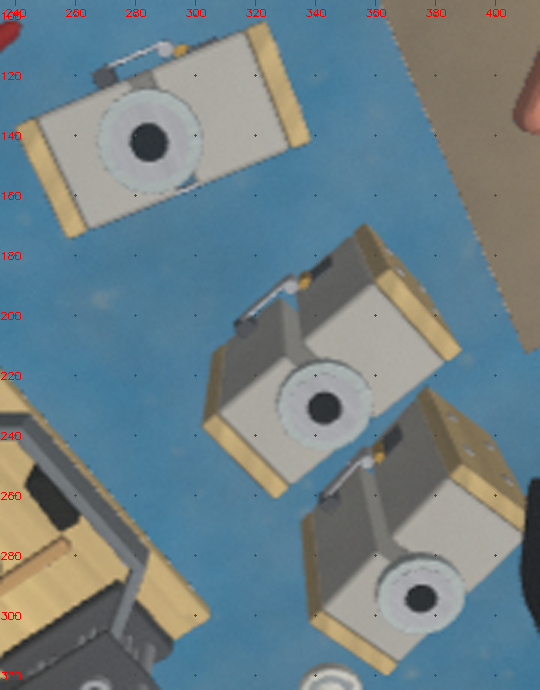

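View pics/cS.png

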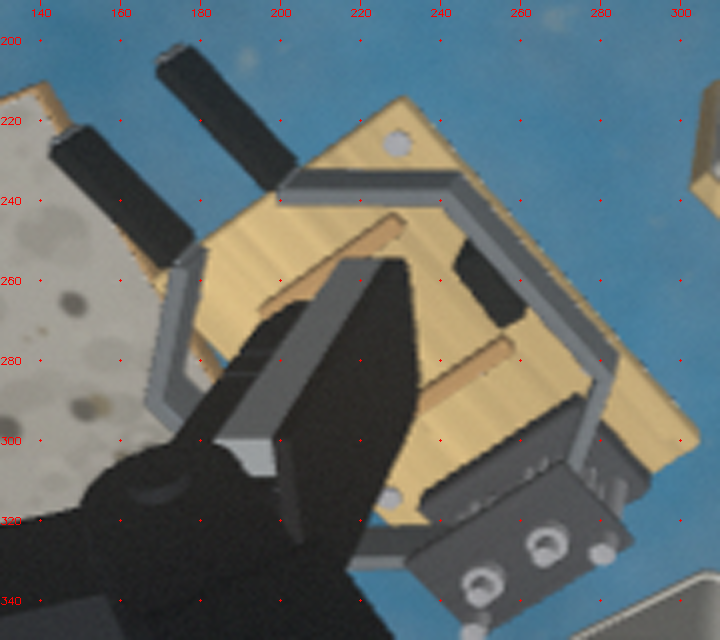

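Run:
```python
from h import *
import pickle
s,p=pickle.load(open('w1.pkl','rb'))
C={'A':[(240.7,136.7),(258.3,174),(337.7,142.7),(324,102.7)],'B':[(303,236.7),(327.7,260.7),(388.3,212.3)],'C':[(338.3,298.3),(364.3,319.7),(410,271)]}
bush={'A':(149,142),'B':(324,407),'C':(421,599)}
for k,c in C.items():
    w=onz(p,s,c,.1)[:,:2]; b=bush[k]; b=onz(p,s,(235+b[0]/3,95+b[1]/3),.113)[0]
    d=w[2]-w[1]; e=w[1]-w[0]
    cen=(w[0]+w[2])/2
    print(k,'corners',np.round(w,3).tolist(),'len',np.linalg.norm(d).round(4),'wid',np.linalg.norm(e).round(4),'yaw len',np.degrees(np.arctan2(d[1],d[0])).round(1),'yaw w',np.degrees(np.arctan2(e[1],e[0])).round(1),'cen',np.round(cen,4),'bush',np.round(b,4),'b-cen along',np.dot(b[:2]-cen,d)/np.linalg.norm(d))
sq=[('gripL end',(151,226),.055),('gripL end2',(176,255),.055),('gripR end1',(174,202),.055),('gripR end2',(202,231),.055),('foot far L?',(231,214),.012),('foot',(304,300),.012),('foot l',(161,262),.012),
('board c',(140,212),.011),('board e',(0,268),.011)]
cr=lambda x,y:(130+x/4,190+y/4)
for n,uv,z in sq: print(n,np.round(onz(p,s,uv,z)[0],4))
```

```text
A corners [[0.356, 0.231], [0.409, 0.228], [0.417, 0.341], [0.364, 0.346]] len 0.1132 wid 0.0528 yaw len 85.9 yaw w -3.9 cen [0.3862 0.2862] bush [0.3858 0.2812 0.113 ] b-cen along -0.0049231676387636114
B corners [[0.516, 0.241], [0.566, 0.256], [0.534, 0.364]] len 0.1129 wid 0.0524 yaw len 106.5 yaw w 17.1 cen [0.5253 0.3026] bush [0.5268 0.2977 0.113 ] b-cen along -0.005115293181612565
C corners [[0.632, 0.243], [0.686, 0.264], [0.635, 0.359]] len 0.1081 wid 0.0574 yaw len 118.1 yaw w 20.9 cen [0.6334 0.3012] bush [0.641  0.2985 0.113 ] b-cen along -0.005976490198618877
gripL end [0.4145 0.0218 0.055 ]
gripL end2 [0.4741 0.0286 0.055 ]
gripR end1 [0.3967 0.0769 0.055 ]
gripR end2 [0.4563 0.0895 0.055 ]
foot far L? [0.4601 0.1262 0.012 ]
foot [0.668  0.1614 0.012 ]
foot l [ 0.4853 -0.0344  0.012 ]
board c [ 0.3904 -0.0121  0.011 ]
board e [ 0.3701 -0.305   0.011 ]
```

View pics/cB.png

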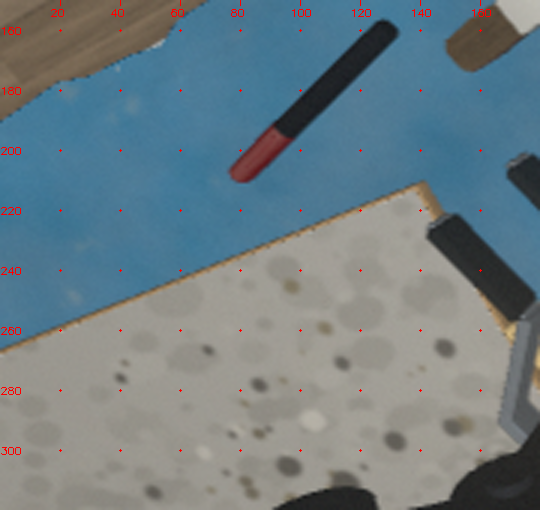

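play_rows(series=[1.5,-3,0,-7,1.5,-3,0,-7,1.5,-3,0,-7,1.5,-3,0,-7,1.5,-3,0,-7,1.5,-3,0,-7,1.5,-3,0,-7,1.5,-3.5,0,-6,0,0,0,0,0,0,0,0,0,0,0,0], fingers=1)

```text
time: 3.95
tool_pos: [0.5535, 0.0655, 0.3734]
tool_rot: [[0.165, -0.0, 0.986], [-0.986, 0.0, 0.165], [-0.0, -1.0, 0.0]]
force: [-0.5, -0.6, 0.1]
opening: 0.999
```

Run:
```python
from h import *
import pickle
s=get_state(); p=snapshot('wrist'); pickle.dump((s,{k:p[k] for k in('mount','camera_matrix')}),open('w2.pkl','wb')); save(p,'w2')
print(s['time'],np.round(s['tool_pos'],4),np.round(s['tool_rot'],3).tolist())
show(tip_of,p,['nest','grip_left','grip_right','mould_1_bush_top','squeezer','pour_board'])
im=cv2.imread('pics/w2.png'); 
crop('w2','w2c',120,0,500,300,2)
```

```text
3.95 [0.5535 0.0655 0.3734] [[0.165, -0.0, 0.986], [-0.986, 0.0, 0.165], [-0.0, -1.0, 0.0]]
nest call [0.551 0.065 0.011] 0.58
grip_left call [0.434 0.073 0.042] 0.98
grip_right call [0.442 0.012 0.041] 0.93
grip_right call [ 0.601 -0.293  0.01 ] 0.68
squeezer call [ 0.558  0.063 -0.003] 0.7
pour_board call [ 0.518 -0.226  0.014] 0.89
```

View pics/w2c.png

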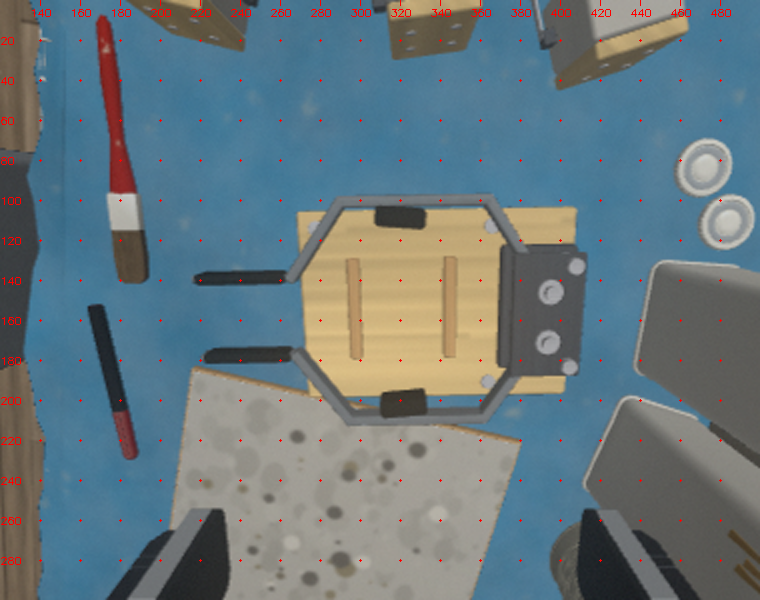

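The squeezer is open and empty. Its ledges are at x≈297 and 345 and its jaws at (320,109) and (322,201). The board edge starts just below, from (216,184) to (380,220).

Run:
```python
from h import *
import pickle
s,p=pickle.load(open('w2.pkl','rb'))
# pixel from crop coords: 120+x/2, y/2
def P(x,y,z): return onz(p,s,(120+x/2,y/2),z)[0][:2]
l1,l2=P(346,259,.02),P(350,358,.02); l1b,l2b=P(359,259,.02),P(363,357,.02)
r1,r2=P(443,257,.02),P(445,357,.02); r1b,r2b=P(456,256,.02),P(456,357,.02)
cen=(l1b+l2b+r1+r2)/4
for n,a,b in(('ledgeL',l1b,l2b),('ledgeR',r1,r2)): d=a-b; print(n,np.round((a+b)/2,4),'len',np.linalg.norm(d).round(4),'yaw',np.degrees(np.arctan2(-d[0],d[1])).round(2))
print('ledge gap',np.linalg.norm((l1b+l2b-r1-r2)/2),'cen',cen, 'inner-outer cen',(l1+l2+r1b+r2b)/4)
f=[P(298,212,.012),P(577,207,.012),P(565,391,.012),P(308,397,.012)]
print('foot',np.round(f,4).tolist(),'top edge yaw',np.degrees(np.arctan2(*(f[1]-f[0])[::-1])),np.linalg.norm(f[1]-f[0]),'bottom',np.degrees(np.arctan2(*(f[2]-f[3])[::-1])),'front',np.linalg.norm(f[0]-f[3]))
# jaws pads upper face z~.061: inner edges middle
for z in(.055,.061): print('jaws',P(400,227,z),P(403,391,z),np.linalg.norm(P(400,227,z)-P(403,391,z)))
g=[(193,278,.055),(286,277,.055),(205,356,.055),(295,354,.055)]
G=[P(*a) for a in g]; print('grips',np.round(G,4).tolist(),'mid',np.mean(G,0))
b=[P(193,368,.011),P(520,441,.011),P(520,441,.0)]
print('board',np.round(b,4).tolist(),np.linalg.norm(b[0]-b[1]),np.degrees(np.arctan2(*(b[1]-b[0])[::-1])))
x=np.array([np.cos(np.radians(9.5)),np.sin(np.radians(9.5))]);y=np.array([-x[1],x[0]])
n=np.array([.552,.0645])
for nm,q in list(zip('gggg',G))+list(zip('ffff',f))+[('ledgecen',cen)]: print(nm,'local',np.round([(q-n)@x,(q-n)@y],4))
```

```text
ledgeL [0.5202 0.0581] len 0.0774 yaw 10.64
ledgeR [0.5845 0.0696] len 0.079 yaw 11.84
ledge gap 0.06532679451891411 cen [0.5523356  0.06384834] inner-outer cen [0.55192817 0.06375976]
foot [[0.4616, 0.1224], [0.6707, 0.1611], [0.6978, 0.017], [0.4867, -0.0237]] top edge yaw 10.481895471971074 0.2126506222948704 bottom 10.903555734258545 front 0.14825864409278067
jaws [0.54013716 0.12594368] [0.56208893 0.00772818] 0.12023635998143695
jaws [0.54012401 0.12616088] [0.56177644 0.00955738] 0.11859681360669161
grips [[0.3993, 0.0666], [0.4651, 0.0783], [0.4117, 0.0103], [0.4778, 0.0229]] mid [0.43847522 0.04454069]
board [[0.3898, -0.0147], [0.671, -0.0335], [0.674, -0.0374]] 0.28181433092593555 -3.811753818388059
g local [-0.1502  0.0273]
g local [-0.0834  0.028 ]
g local [-0.1473 -0.0303]
g local [-0.08   -0.0288]
f local [-0.0796  0.072 ]
f local [0.1331 0.0757]
f local [ 0.1359 -0.071 ]
f local [-0.079  -0.0762]
ledgecen local [ 0.0002 -0.0007]
```

play_rows(series=[-2.8,3.5,0,-2,-2.8,3.5,0,-2,-2.8,3.5,0,-2,-2.8,3.5,0,-2,-2.8,3.5,0,-2,-2.8,3.5,0,-3.5,0,0,-4,0,0,0,-4,0,0,0,-4,0,0,0,0,0,0,0,0,0])

```text
time: 5.4
tool_pos: [0.3855, 0.2749, 0.2544]
tool_rot: [[-0.071, -0.0, 0.997], [-0.997, 0.0, -0.071], [-0.0, -1.0, -0.0]]
force: [-0.6, 0.1, 1.1]
opening: 1.003
```

```bash
cat >> h.py <<'E'
def bushes(p,s,z=.115):
    # silver-ring/dark-hole discs: Hough on wrist picture, projected to height z
    g=cv2.medianBlur(cv2.cvtColor(p['img'],cv2.COLOR_RGB2GRAY),3)
    for d in search_frame(p,'mould_1_bush_top')[:3]: print('search bush',np.round(d['position'],4),round(d['confidence'],2))
    for d in cut_out(p,'mould_1_bush')[:4]:
        m=d['region']; v,u=np.nonzero(m)
        if len(u)<30: continue
        print('cut bush',len(u),round(d['confidence'],2),np.round([u.mean(),v.mean()],1),np.round(onz(p,s,(u.mean(),v.mean()),z)[0],4))
E
python3 - <<'E'
from h import *
import pickle
s=get_state(); p=snapshot('wrist'); pickle.dump((s,{k:p[k] for k in('mount','camera_matrix')}),open('w3.pkl','wb')); save(p,'w3')
print(s['time'],np.round(s['tool_pos'],4),np.round(s['tool_rot'],3).tolist())
show(tip_of,p,['mould_1_bush_top','mould_1_mid'])
bushes(p,s,.113)
E
```

```text
5.4 [0.3855 0.2749 0.2544] [[-0.071, -0.0, 0.997], [-0.997, 0.0, -0.071], [-0.0, -1.0, -0.0]]
mould_1_bush_top call [0.635 0.299 0.114] 0.7
mould_1_mid call [0.637 0.298 0.05 ] 0.74
search bush [0.6355 0.2992 0.1175] 0.57
search bush [0.5419 0.1182 0.0459] 0.33
cut bush 2254 0.9 [611.6 144.3] [0.637  0.2994 0.113 ]
```

View pics/w3.png

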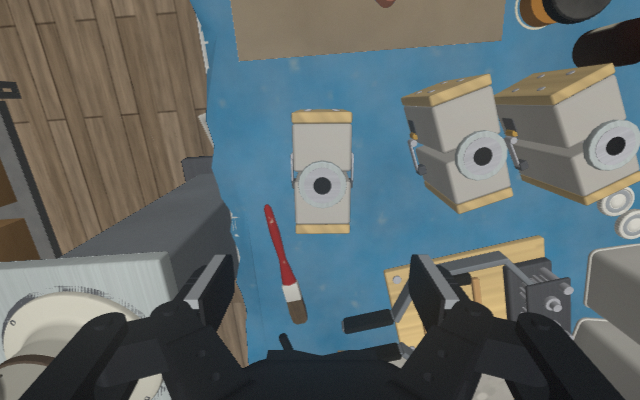

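Run:
```python
from h import *
import pickle
s,p=pickle.load(open('w3.pkl','rb'))
for n,uv in dict(A=(322,185.5),B=(482,156),C=(615,145)).items(): print(n,onz(p,s,uv,.113)[0].round(4))
t=onz(p,s,[(296.5,232.5),(349.5,232.5),(351.5,122),(292.5,123)],.1); print(t.round(4))
for n,a,b in (('A',0,3),('A2',1,2)): d=t[b]-t[a]; print(np.linalg.norm(d),np.degrees(np.arctan2(d[1],d[0])))
```

```text
A [0.3852 0.2803 0.113 ]
B [0.5264 0.2971 0.113 ]
C [0.64   0.2986 0.113 ]
[[0.3563 0.2303 0.1   ]
 [0.4088 0.2266 0.1   ]
 [0.4151 0.3331 0.1   ]
 [0.3629 0.3359 0.1   ]]
0.10576863474773947 86.43872241319215
0.10662734353259339 86.62421547197533
```

play_rows(series=[0,0,-4,0.5,0,0,-4,0,0,0,-4,0,0,0,-3,0,0,0,-1.6,0,0,0,-1,0,0,0,0,0,0,0,0,0])

```text
time: 6.45
tool_pos: [0.3863, 0.2753, 0.0785]
tool_rot: [[-0.063, 0.001, 0.998], [-0.998, 0.001, -0.063], [-0.001, -1.0, 0.001]]
force: [0.6, 0.6, 0.3]
opening: 0.999
```

play_rows(series=[0,0,0,0,0,0,0,0,0,0,0,0,0,0,0,0,0,0,0,0,0,0,0,0], fingers=0.3)

```text
time: 7.05
tool_pos: [0.3863, 0.2753, 0.0784]
tool_rot: [[-0.063, 0.002, 0.998], [-0.998, 0.001, -0.063], [-0.001, -1.0, 0.002]]
force: [0.2, 0.1, 6.2]
opening: 0.633
```

play_rows(series=[0,0,1,0,0,0,2,0,0,0,3,0,0,0,4,0,0,0,4,0,0,0,0,0,0,0,0,0])

```text
time: 7.75
tool_pos: [0.3858, 0.275, 0.2175]
tool_rot: [[-0.063, 0.0, 0.998], [-0.998, 0.0, -0.063], [-0.0, -1.0, 0.0]]
force: [-0.6, -0.5, -5.8]
opening: 0.625
```

play_rows(series=[2.8,-3.5,0,2,2.8,-3.5,0,2,2.8,-4,0,2,2.8,-4,0,3,2.8,-3.5,0,3,2.8,-3.5,0,2.4,0,0,-3,0,0,0,-2,0,0,0,0,0,0,0,0,0])

```text
time: 8.75
tool_pos: [0.5529, 0.0549, 0.1662]
tool_rot: [[0.188, -0.003, 0.982], [-0.982, -0.0, 0.188], [-0.0, -1.0, -0.003]]
force: [0.5, -0.6, -4.6]
opening: 0.624
```

Run:
```python
from h import *
import pickle
s=get_state(); print(s['time'],np.round(s['tool_pos'],4),np.degrees(np.arctan2(s['tool_rot'][1][2],s['tool_rot'][0][2])),np.round(s['force'],1))
p=snapshot('wrist'); pickle.dump((s,{k:p[k] for k in('mount','camera_matrix')}),open('w4.pkl','wb')); save(p,'w4')
q=snapshot('scene'); save(q,'s4')
a=cv2.imread('pics/w4.png'); b=cv2.resize(cv2.imread('pics/s4.png')[170:320,230:430],(640,480))[:,:640]
cv2.imwrite('pics/v4.png',cv2.resize(np.vstack([a,b[:420]]),None,fx=.72,fy=.72))
```

```text
8.75 [0.5529 0.0549 0.1662] 10.808001511970028 [ 0.5 -0.6 -4.6]
```

View pics/v4.png

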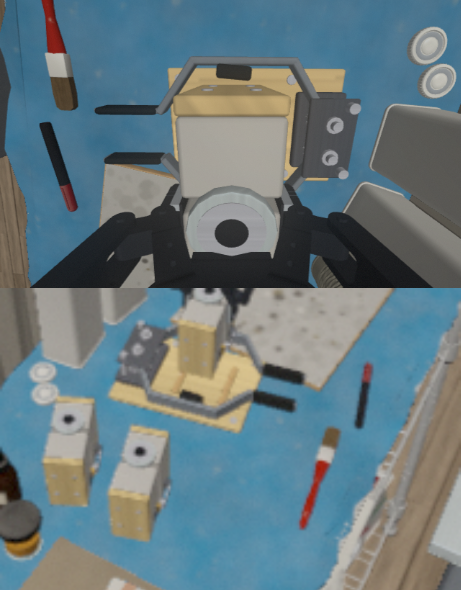

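Run:
```python
from h import *
import pickle
s,p=pickle.load(open('w4.pkl','rb')); z0=s['tool_pos'][2]
R=np.array(s['tool_rot'])
for n,uv,z in (('bush',(320.5,323.5),.0346),('bushtop edge',(320,258),.0346),('farL',(241,150),.0216),('farR',(401,150),.0216)):
    w=onz(p,s,uv,z0+z)[0]; print(n,w.round(4),'tool',(R.T@(w-s['tool_pos'])).round(4))
```

```text
bush [0.5505 0.0588 0.2008] tool [-0.0042 -0.0346 -0.0018]
bushtop edge [0.5455 0.0838 0.2008] tool [-0.0297 -0.0346 -0.0019]
farL [0.5137 0.1111 0.1878] tool [-0.0625 -0.0215 -0.028 ]
farR [0.5656 0.121  0.1878] tool [-0.0625 -0.0217  0.0248]
```

The mould hangs squarely between the open jaws and over the ledges, so I'll lower it.

play_rows(series=[0.1,0,-2.5,0,0,0,-2.5,0,0,0,-1,0,0,0,-0.6,0,0,0,-0.5,0,0,0,-0.3,0,0,0,0,0,0,0,0,0])

```text
time: 9.65
tool_pos: [0.555, 0.055, 0.094]
tool_rot: [[0.187, 0.001, 0.982], [-0.982, 0.0, 0.187], [0.0, -1.0, 0.001]]
force: [-0.7, -0.3, -5.3]
opening: 0.623
```

play_rows(series=[-0.1,0,-0.2,0,0,0,-0.1,0,0,0,0,0,0,0,0,0])

```text
time: 10.05
tool_pos: [0.5537, 0.0549, 0.0905]
tool_rot: [[0.187, 0.0, 0.982], [-0.982, -0.0, 0.187], [0.0, -1.0, 0.0]]
force: [-0.9, -0.7, -2.9]
opening: 0.622
```

play_rows(series=[0,0,0,0,0,0,0,0,0,0,0,0,0,0,0,0,0,0,2,0,0,0,4,0,0,0,4,0], fingers=1)

```text
time: 10.75
tool_pos: [0.5532, 0.0549, 0.1911]
tool_rot: [[0.187, -0.001, 0.982], [-0.982, -0.0, 0.187], [-0.0, -1.0, -0.001]]
force: [1.0, 0.7, -0.1]
opening: 1.002
```

play_rows(series=[-1,-0.1,0,8,-1,-0.1,0,8,-1,-0.1,0,8,-1,-0.1,0,8,-1,-0.1,0,8,-1,-0.1,0,8,-1,-0.1,0,8,-1,-0.1,0,8,-1,-0.1,0,8,-1,-0.1,0,8,-1,-0.1,0,8,-0.6,0,0,2])

```text
time: 11.95
tool_pos: [0.4372, 0.0439, 0.1905]
tool_rot: [[0.981, 0.0, -0.192], [0.192, 0.0, 0.981], [0.0, -1.0, -0.0]]
force: [0.1, -0.4, 0.3]
opening: 0.998
```

Run:
```python
from h import *
import pickle
s=get_state(); print(s['time'],np.round(s['tool_pos'],4),np.degrees(np.arctan2(s['tool_rot'][1][2],s['tool_rot'][0][2])),np.round(s['force'],1))
p=snapshot('wrist'); pickle.dump((s,{k:p[k] for k in('mount','camera_matrix')}),open('w5.pkl','wb')); save(p,'w5')
show(tip_of,p,['grip_left','grip_right','mould_1_bush_top','mould_1_mid'])
```

```text
11.95 [0.4372 0.0439 0.1905] 101.08806817362877 [ 0.1 -0.4  0.3]
grip_left call [0.433 0.075 0.041] 0.94
grip_right call [0.442 0.011 0.039] 0.74
grip_right call [0.551 0.062 0.018] 0.71
mould_1_mid call [0.552 0.065 0.013] 0.67
```

View pics/w5.png

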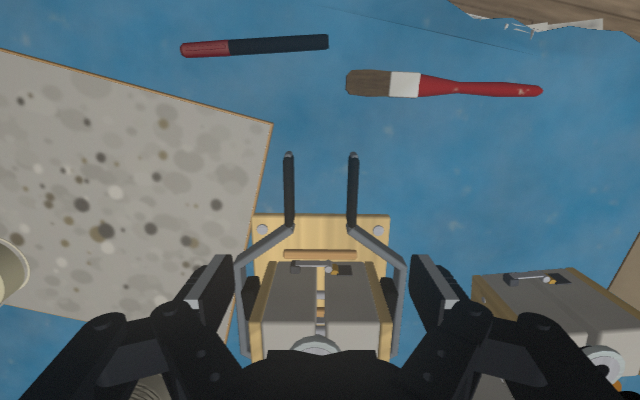

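Mould A stands in the nest, with the grips centred at columns 289 and 353 under the open fingers. I'll pinch now.

play_rows(series=[0,0,-4,0,0,0,-4,0,0,0,-3,0,0,0,-2,0,0,0,-1.3,0,0,0,0,0,0,0,0,0])

```text
time: 12.9
tool_pos: [0.4382, 0.044, 0.0481]
tool_rot: [[0.982, 0.001, -0.187], [0.187, 0.0, 0.982], [0.001, -1.0, -0.0]]
force: [0.3, 0.6, -0.6]
opening: 1.002
```

play_rows(series=[0,0,0,0,0,0,0,0,0,0,0,0,0,0,0,0,0,0,0,0,0,0,0,0,0,0,0,0,0,0,0,0,0,0,0,0,0,0,0,0], fingers=0.1)

```text
time: 13.9
tool_pos: [0.4388, 0.0434, 0.0512]
tool_rot: [[0.982, 0.004, -0.187], [0.187, -0.001, 0.982], [0.004, -1.0, -0.002]]
force: [-10.4, -6.2, 29.6]
opening: 0.326
```

play_rows(series=[0,0,0,0,0,0,0,0,0,0,0,0,0,0,0,0,0,0,0,0,0,0,3,0,0,0,4,0,0,0,4,0,0,0,4,0,0,0,2,0], fingers=1)

```text
time: 14.9
tool_pos: [0.4384, 0.0442, 0.221]
tool_rot: [[0.982, 0.004, -0.188], [0.188, 0.001, 0.982], [0.004, -1.0, -0.0]]
force: [0.6, 0.9, -1.1]
opening: 0.997
```

play_rows(series=[1,0.2,0,-8,1,0.2,0,-8,1,0.2,0,-8,1,0.2,0,-8,1,0.2,0,-8,1,0.2,0,-8,1,0.2,0,-8,1,0.2,0,-8,1,0.2,0,-8,1,0.2,0,-8,1,0.1,0,-8,0.4,0,0,-2], fingers=0)

```text
time: 16.1
tool_pos: [0.5524, 0.0653, 0.2171]
tool_rot: [[0.183, -0.0, 0.983], [-0.983, 0.0, 0.183], [-0.0, -1.0, -0.0]]
force: [0.1, 0.1, -0.5]
opening: -0.0
```

Run:
```python
from h import *
import pickle
s=get_state(); print(s['time'],np.round(s['tool_pos'],4),np.degrees(np.arctan2(s['tool_rot'][1][2],s['tool_rot'][0][2])),np.round(s['force'],1),s['opening'])
p=snapshot('wrist'); pickle.dump((s,{k:p[k] for k in('mount','camera_matrix')}),open('w6.pkl','wb')); save(p,'w6')
show(tip_of,p,['mould_1_bush_top','mould_1_mid'])
q=snapshot('top');show(tip_of,q,['mould_1_bush_top','mould_1_mid'])
```

```text
16.1 [0.5524 0.0653 0.2171] 10.526803830147268 [ 0.1  0.1 -0.5] -0.00045362619234909677
mould_1_bush_top call [0.639 0.298 0.114] 0.5
mould_1_bush_top call [0.529 0.299 0.116] 0.35
mould_1_mid call [0.636 0.297 0.05 ] 0.73
```

View pics/w6.png

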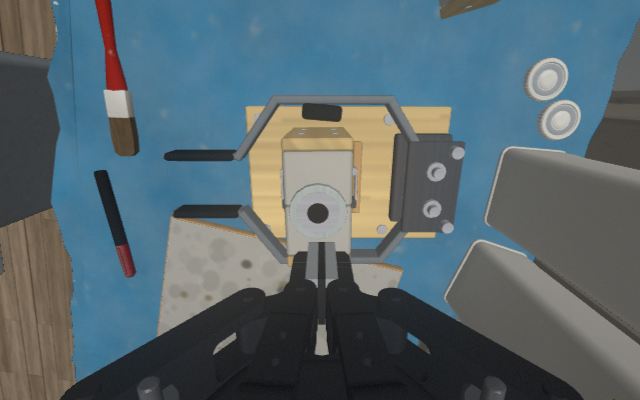

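Handles are open again. The mould's bush is at (318,213) and its top face spans rows 139 to about 249.

Run:
```python
from h import *
import pickle
s,p=pickle.load(open('w6.pkl','rb'))
crop('w6','c6',260,110,380,270,4)
print(onz(p,s,(318,212.5),.126)[0].round(4))
```

```text
[0.5488 0.0632 0.126 ]
```

View pics/c6.png

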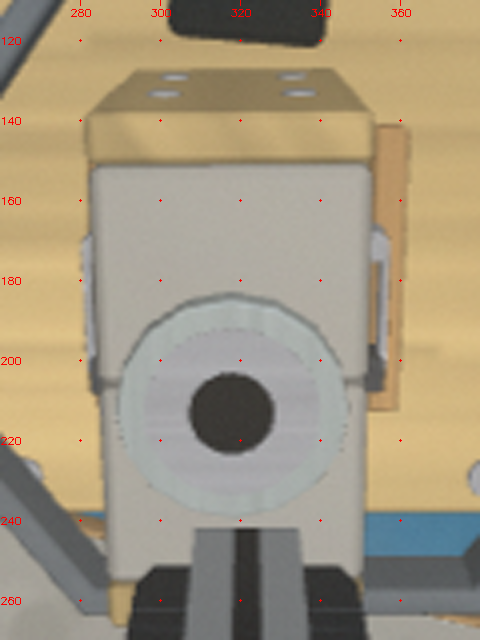

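play_rows(series=[-0.1,-0.2,-3,0,0,0,-2,0,0,0,-1,0,0,0,-0.4,0,0,0,-0.3,0,0,0,-0.2,0,0,0,0,0,0,0,0,0])

```text
time: 17.2
tool_pos: [0.5509, 0.063, 0.1489]
tool_rot: [[0.187, 0.001, 0.982], [-0.982, 0.0, 0.187], [0.0, -1.0, 0.001]]
force: [0.4, 0.5, -0.3]
opening: 0.001
```

play_rows(series=[0,0,-0.2,0,0,0,-0.2,0,0,0,0,0])

```text
time: 17.5
tool_pos: [0.551, 0.063, 0.1449]
tool_rot: [[0.187, 0.001, 0.982], [-0.982, 0.0, 0.187], [0.0, -1.0, 0.001]]
force: [0.4, 0.1, 2.7]
opening: 0.001
```

play_rows(series=[0,0,-0.2,0,0,0,-0.1,0,0,0,0,0])

```text
time: 17.8
tool_pos: [0.551, 0.063, 0.1418]
tool_rot: [[0.187, 0.001, 0.982], [-0.982, 0.0, 0.187], [0.0, -1.0, 0.001]]
force: [0.0, -1.1, 4.6]
opening: 0.006
```

play_rows(series=[0,0,-0.1,0,0,0,0,0,0,0,0,0])

```text
time: 18.1
tool_pos: [0.5511, 0.063, 0.1415]
tool_rot: [[0.187, 0.002, 0.982], [-0.982, 0.0, 0.187], [0.0, -1.0, 0.002]]
force: [-1.1, -0.0, 8.7]
opening: -0.002
```

play_rows(series=[0,0,-0.1,0,0,0,0,0,0,0,0,0])

```text
time: 18.4
tool_pos: [0.5512, 0.063, 0.1414]
tool_rot: [[0.187, 0.003, 0.982], [-0.982, 0.0, 0.187], [0.0, -1.0, 0.003]]
force: [-3.1, -0.6, 14.8]
opening: 0.0
```

play_rows(series=[0,0,-0.1,0,0,0,0,0,0,0,0,0])

```text
time: 18.7
tool_pos: [0.5514, 0.0631, 0.1414]
tool_rot: [[0.187, 0.004, 0.982], [-0.982, 0.001, 0.187], [0.0, -1.0, 0.004]]
force: [-5.7, 0.0, 21.7]
opening: -0.003
```

The bush is seated: the tool stopped at 0.1414 (expected 0.141) with the force rising to 22 N. Next I regrasp and carry the mould to the board.

play_rows(series=[0,0,2,0,0,0,3,0,0,0,3,0,0,0,0,0,0,0,0,0,0,0,0,0], fingers=0)

```text
time: 19.3
tool_pos: [0.5504, 0.0629, 0.217]
tool_rot: [[0.187, -0.002, 0.982], [-0.982, -0.0, 0.187], [-0.0, -1.0, -0.002]]
force: [0.5, -0.2, -0.6]
opening: -0.001
```

play_rows(series=[0,0,0,0,0,0,0,0,0,0,0,0,0,0,0,0,0,0,0,0,0,0,-4,0,0,0,-4,0,0,0,-3,0,0,0,-1.8,0,0,0,0,0,0,0,0,0], fingers=1)

```text
time: 20.4
tool_pos: [0.5508, 0.063, 0.0909]
tool_rot: [[0.187, 0.0, 0.982], [-0.982, 0.0, 0.187], [0.0, -1.0, 0.0]]
force: [-0.9, 0.3, 0.5]
opening: 1.005
```

play_rows(series=[0,0,0,0,0,0,0,0,0,0,0,0,0,0,0,0,0,0,0,0,0,0,0,0], fingers=0.3)

```text
time: 21.0
tool_pos: [0.5512, 0.063, 0.0917]
tool_rot: [[0.187, 0.002, 0.982], [-0.982, 0.0, 0.187], [0.0, -1.0, 0.002]]
force: [-2.7, 0.2, 5.3]
opening: 0.626
```

play_rows(series=[0,0,1,0,0,0,2,0,0,0,3,0,0,0,4,0,0,0,0,0,0,0,0,0])

```text
time: 21.6
tool_pos: [0.5511, 0.063, 0.1909]
tool_rot: [[0.187, 0.001, 0.982], [-0.982, 0.0, 0.187], [0.0, -1.0, 0.001]]
force: [0.2, 0.1, -5.6]
opening: 0.625
```

play_rows(series=[1.5,-3.8,0,-3,1.5,-3.8,0,-3,1.5,-3.8,0,-3,1.5,-3.8,0,-3,1.5,-3.9,0,-2.6,0,0,-3,0,0,0,-3,0,0,0,-2,0,0,0,-1,0,0,0,-0.7,0,0,0,0,0,0,0,0,0])

```text
time: 22.8
tool_pos: [0.6261, -0.128, 0.0942]
tool_rot: [[-0.066, 0.001, 0.998], [-0.998, -0.0, -0.066], [0.0, -1.0, 0.001]]
force: [-0.3, 0.1, -5.5]
opening: 0.63
```

play_rows(series=[0,0,-0.2,0,0,0,0,0,0,0,0,0])

```text
time: 23.1
tool_pos: [0.6259, -0.128, 0.0916]
tool_rot: [[-0.066, 0.0, 0.998], [-0.998, -0.0, -0.066], [0.0, -1.0, 0.0]]
force: [-0.3, -0.7, -5.1]
opening: 0.627
```

play_rows(series=[0,0,-0.1,0,0,0,0,0,0,0,0,0])

```text
time: 23.4
tool_pos: [0.6259, -0.1281, 0.0909]
tool_rot: [[-0.066, 0.001, 0.998], [-0.998, -0.0, -0.066], [0.0, -1.0, 0.001]]
force: [-1.3, -0.7, 0.8]
opening: 0.626
```

play_rows(series=[0,0,0,0,0,0,0,0,0,0,0,0,0,0,0,0,0,0,2,0,0,0,4,0,0,0,4,0,0,0,4,0,0,0,4,0], fingers=1)

```text
time: 24.3
tool_pos: [0.6255, -0.128, 0.2721]
tool_rot: [[-0.066, 0.0, 0.998], [-0.998, -0.0, -0.066], [0.0, -1.0, 0.0]]
force: [1.1, -0.6, -0.5]
opening: 0.993
```

play_rows(series=[-1,4.6,0,2,-1,4.6,0,2,-1,4.6,0,2,-1,4.7,0,2,-1,4.7,0,2,-1,4.7,0,2,-1,4.7,0,2,-1,4.7,0,3,-1.8,4.7,0,3.6,0,0,0,0,0,0,0,0])

```text
time: 25.4
tool_pos: [0.5273, 0.2928, 0.2702]
tool_rot: [[0.291, -0.0, 0.957], [-0.957, -0.0, 0.291], [0.0, -1.0, -0.0]]
force: [0.4, 0.0, 0.5]
opening: 0.998
```

Run:
```python
from h import *
import pickle
s=get_state(); print(s['time'],np.round(s['tool_pos'],4),np.degrees(np.arctan2(s['tool_rot'][1][2],s['tool_rot'][0][2])),np.round(s['force'],1),s['opening'])
p=snapshot('wrist'); pickle.dump((s,{k:p[k] for k in('mount','camera_matrix')}),open('w7.pkl','wb')); save(p,'w7')
show(tip_of,p,['mould_1_bush_top','mould_1_mid'])
crop('w7','c7',260,60,520,260,3)
q=snapshot('top'); show(tip_of,q,['mould_1_bush_top','mould_1_mid']); save(q,'t7')
```

```text
25.4 [0.5273 0.2928 0.2702] 16.9289696698867 [0.4 0.  0.5] 0.9982691656429203
mould_1_bush_top call [0.638 0.299 0.114] 0.73
mould_1_mid call [0.638 0.3   0.049] 0.95
mould_1_mid call [0.527 0.292 0.115] 0.48
mould_1_bush_top call [0.639 0.299 0.117] 0.64
mould_1_bush_top call [ 0.513 -0.229  0.013] 0.21
mould_1_mid call [0.638 0.302 0.049] 0.72
mould_1_mid call [0.637 0.3   0.113] 0.21
```

View pics/c7.png

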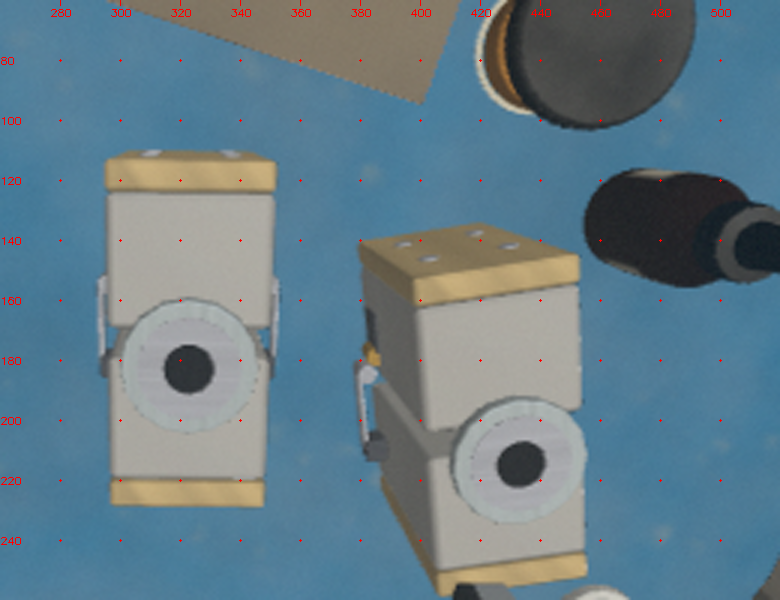

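Bush B is at (322.7,182.7), square to the tool. Bush C is at (433.5,214.5), turned slightly.

Run:
```python
from h import *
import pickle
s,p=pickle.load(open('w7.pkl','rb'))
f=lambda x,y:(260+x/3,60+y/3)
print('B',onz(p,s,f(188,368),.113)[0].round(4),'C',onz(p,s,f(521,464),.113)[0].round(4))
for n,a,b in (('Bfar',(106,191),(275,191)),('Bnear',(111,506),(263,506)),('Cfar',(415,306),(580,281)),('Cnear',(437,594),(586,577)),('Cleft',(437,594),(415,306)),('Cright',(586,577),(580,281)),('Bl',(111,506),(106,191)),('Br',(263,506),(275,191))):
    w=onz(p,s,[f(*a),f(*b)],.1); d=w[1]-w[0]; print(n,np.linalg.norm(d).round(4),np.degrees(np.arctan2(d[1],d[0])).round(1))
```

```text
B [0.5259 0.2969 0.113 ] C [0.6399 0.2977 0.113 ]
Bfar 0.0528 17.0
Bnear 0.053 17.0
Cfar 0.0532 25.8
Cnear 0.0532 24.3
Cleft 0.1061 115.7
Cright 0.1074 115.7
Bl 0.1069 106.4
Br 0.1069 106.5
```

play_rows(series=[0,0,-4,0,0,0,-4,0,0,0,-4,0,0,0,-4,0,0,0,-2,0,0,0,-1.2,0,0,0,0,0,0,0,0,0])

```text
time: 26.5
tool_pos: [0.5285, 0.2916, 0.0796]
tool_rot: [[0.288, 0.001, 0.957], [-0.957, 0.001, 0.288], [-0.0, -1.0, 0.001]]
force: [-0.3, 0.9, -0.3]
opening: 0.998
```

play_rows(series=[0,0,0,0,0,0,0,0,0,0,0,0,0,0,0,0,0,0,0,0,0,0,0,0], fingers=0.3)

```text
time: 27.1
tool_pos: [0.5285, 0.292, 0.0798]
tool_rot: [[0.289, 0.002, 0.957], [-0.957, 0.001, 0.289], [-0.0, -1.0, 0.002]]
force: [0.1, 0.3, 6.4]
opening: 0.622
```

play_rows(series=[0,0,1,0,0,0,2,0,0,0,3,0,0,0,4,0,0,0,4,0,0.5,-4,0,-1,0.5,-4,0,-1,0.5,-4,0,-1,0.5,-4,0,-1,0.5,-4,0,-1,0.1,-3.7,0,-1.1,0,0,0,0])

```text
time: 28.3
tool_pos: [0.5535, 0.0507, 0.2182]
tool_rot: [[0.181, -0.001, 0.983], [-0.983, -0.001, 0.181], [0.001, -1.0, -0.001]]
force: [0.5, 0.8, -5.2]
opening: 0.625
```

play_rows(series=[0,0,-3,0,0,0,-3,0,0,0,0,0,0,0,0,0])

```text
time: 28.7
tool_pos: [0.5534, 0.0549, 0.1586]
tool_rot: [[0.186, -0.001, 0.983], [-0.983, -0.0, 0.186], [-0.0, -1.0, -0.001]]
force: [-0.0, 0.6, -4.7]
opening: 0.622
```

play_rows(series=[0,0,-2.5,0,0,0,-2,0,0,0,-1,0,0,0,-0.6,0,0,0,-0.4,0,0,0,0,0,0,0,0,0])

```text
time: 29.4
tool_pos: [0.5542, 0.0547, 0.0942]
tool_rot: [[0.186, 0.001, 0.983], [-0.983, 0.0, 0.186], [0.0, -1.0, 0.001]]
force: [-0.1, -0.9, -5.8]
opening: 0.62
```

play_rows(series=[0,0,-0.2,0,0,0,-0.1,0,0,0,0,0,0,0,0,0])

```text
time: 29.8
tool_pos: [0.5543, 0.0549, 0.0918]
tool_rot: [[0.186, 0.002, 0.983], [-0.983, 0.0, 0.186], [-0.0, -1.0, 0.002]]
force: [-2.3, 2.0, 5.9]
opening: 0.625
```

play_rows(series=[0,0,0,0,0,0,0,0,0,0,0,0,0,0,0,0,0,0,2,0,0,0,4,0,0,0,4,0], fingers=1)

```text
time: 30.5
tool_pos: [0.5533, 0.0545, 0.1908]
tool_rot: [[0.186, -0.002, 0.983], [-0.983, -0.0, 0.186], [-0.0, -1.0, -0.002]]
force: [-0.3, 0.3, 0.5]
opening: 0.997
```

play_rows(series=[-1,-0.1,0,8,-1,-0.1,0,8,-1,-0.1,0,8,-1,-0.1,0,8,-1,-0.1,0,8,-1,-0.1,0,8,-1,-0.1,0,8,-1,-0.1,0,8,-1,-0.1,0,8,-1,-0.1,0,8,-1,-0.1,0,8,-0.6,0,0,2])

```text
time: 31.7
tool_pos: [0.4373, 0.0435, 0.1904]
tool_rot: [[0.982, 0.0, -0.191], [0.191, -0.0, 0.982], [0.0, -1.0, -0.0]]
force: [-0.5, 0.6, 0.8]
opening: 0.999
```

play_rows(series=[0,0,-4,0,0,0,-4,0,0,0,-3,0,0,0,-2,0,0,0,-1.2,0,0,0,0,0,0,0,0,0])

```text
time: 32.4
tool_pos: [0.4383, 0.0437, 0.0492]
tool_rot: [[0.983, 0.001, -0.186], [0.186, 0.0, 0.983], [0.001, -1.0, -0.0]]
force: [0.3, -0.1, 0.5]
opening: 1.003
```

play_rows(series=[0,0,0,0,0,0,0.1,0,0,0,0.1,0,0,0,0.1,0,0,0,0.1,0,0,0,0.1,0,0,0,0,0,0,0,0,0,0,0,0,0,0,0,0,0], fingers=0.1)

```text
time: 33.4
tool_pos: [0.4386, 0.0433, 0.0543]
tool_rot: [[0.983, 0.002, -0.185], [0.185, -0.001, 0.983], [0.002, -1.0, -0.001]]
force: [-0.4, -5.7, 7.4]
opening: 0.318
```

play_rows(series=[0,0,0,0,0,0,0,0,0,0,0,0,0,0,0,0,0,0,0,0,0,0,3,0,0,0,4,0,0,0,4,0,0,0,4,0,0,0,2,0], fingers=1)

```text
time: 34.4
tool_pos: [0.4385, 0.0439, 0.2269]
tool_rot: [[0.983, 0.004, -0.186], [0.186, 0.001, 0.983], [0.004, -1.0, 0.0]]
force: [0.5, 0.2, 0.0]
opening: 0.999
```

play_rows(series=[1,0.2,0,-8,1,0.2,0,-8,1,0.2,0,-8,1,0.2,0,-8,1,0.2,0,-8,1,0.2,0,-8,1,0.2,0,-8,1,0.2,0,-8,1,0.2,0,-8,1,0.2,0,-8,1,0.1,0,-8,0.3,-0.1,0,-2], fingers=0)

```text
time: 35.6
tool_pos: [0.5515, 0.0641, 0.223]
tool_rot: [[0.181, -0.0, 0.983], [-0.983, 0.001, 0.181], [-0.001, -1.0, -0.0]]
force: [0.5, 0.7, 0.2]
opening: 0.001
```

```bash
cat >> h.py <<'E'
def hole(p,s,z,c=(318,213),r=22):
    g=cv2.cvtColor(p['img'],cv2.COLOR_RGB2GRAY); y0,x0=c[1]-r,c[0]-r
    v,u=np.nonzero(g[y0:c[1]+r,x0:c[0]+r]<75)
    uv=(u.mean()+x0,v.mean()+y0); print('hole px',np.round(uv,1),len(u),'world',onz(p,s,uv,z)[0].round(4))
E
python3 - <<'E'
from h import *
import pickle
s=get_state(); print(s['time'],np.round(s['tool_pos'],4),np.degrees(np.arctan2(s['tool_rot'][1][2],s['tool_rot'][0][2])),np.round(s['force'],1),s['opening'])
p=snapshot('wrist'); save(p,'w8'); hole(p,s,.126)
# compare with mould-A picture: gap check, grey profile along column through top face
for n in('w6','w8'):
    g=cv2.imread(f'pics/{n}.png',0).astype(float); print(n,g[140:256:2,293:297].mean(1).round().astype(int).tolist())
a=cv2.imread('pics/w8.png')[110:270,260:380]; cv2.imwrite('pics/c8.png',cv2.resize(a,None,fx=3,fy=3))
E
```

```text
35.6 [0.5515 0.0641 0.223 ] 10.435067301231818 [0.5 0.7 0.2] 0.0005415628604367159
hole px [319.9 209. ] 296 world [0.5492 0.063  0.126 ]
w6 [177, 174, 168, 161, 154, 118, 162, 169, 171, 171, 170, 170, 170, 170, 169, 169, 170, 170, 169, 170, 169, 169, 170, 170, 170, 169, 155, 152, 150, 164, 170, 171, 170, 171, 168, 168, 168, 168, 169, 170, 168, 169, 169, 168, 168, 168, 168, 169, 168, 168, 168, 167, 168, 168, 168, 168, 164, 110]
w8 [160, 157, 154, 152, 113, 168, 171, 171, 171, 171, 171, 171, 170, 170, 171, 170, 170, 170, 170, 170, 170, 170, 171, 170, 170, 170, 166, 155, 148, 160, 166, 162, 168, 170, 170, 171, 166, 166, 167, 166, 168, 168, 170, 169, 168, 169, 168, 169, 168, 168, 170, 168, 168, 168, 168, 136, 141, 116]
```

The grey profile along B's top matches that of the closed A, with only a thin joint line, and the hole is where it should be. I'll press the bush.

play_rows(series=[0,-0.1,-3,0,0,0,-2.5,0,0,0,-1,0,0,0,-0.6,0,0,0,-0.3,0,0,0,-0.2,0,0,0,-0.2,0,0,0,-0.2,0,0,0,-0.2,0,0,0,0,0])

```text
time: 36.65
tool_pos: [0.5512, 0.0627, 0.1425]
tool_rot: [[0.186, 0.002, 0.983], [-0.983, 0.0, 0.186], [0.0, -1.0, 0.002]]
force: [-1.2, 0.2, 3.4]
opening: 0.002
```

play_rows(series=[0,0,-0.1,0,0,0,-0.1,0,0,0,0,0])

```text
time: 36.95
tool_pos: [0.5514, 0.0628, 0.1415]
tool_rot: [[0.186, 0.003, 0.983], [-0.983, 0.0, 0.186], [0.0, -1.0, 0.003]]
force: [-3.6, -0.6, 12.1]
opening: -0.001
```

play_rows(series=[0,0,-0.1,0,0,0,0,0,0,0,0,0])

```text
time: 37.25
tool_pos: [0.5516, 0.0628, 0.1415]
tool_rot: [[0.186, 0.004, 0.983], [-0.983, 0.001, 0.186], [0.0, -1.0, 0.004]]
force: [-5.3, -0.0, 19.0]
opening: 0.001
```

play_rows(series=[0,0,2,0,0,0,3,0,0,0,3,0,0,0,0,0,0,0,0,0,0,0,0,0], fingers=0)

```text
time: 37.85
tool_pos: [0.5506, 0.0626, 0.2174]
tool_rot: [[0.186, -0.001, 0.983], [-0.983, -0.0, 0.186], [-0.0, -1.0, -0.001]]
force: [-0.7, -0.4, 0.2]
opening: -0.004
```

play_rows(series=[0,0,0,0,0,0,0,0,0,0,0,0,0,0,0,0,0,0,0,0,0,0,-4,0,0,0,-4,0,0,0,-3,0,0,0,-1.8,0,0,0,0,0,0,0,0,0], fingers=1)

```text
time: 38.95
tool_pos: [0.5509, 0.0627, 0.0909]
tool_rot: [[0.186, 0.0, 0.983], [-0.983, 0.0, 0.186], [0.0, -1.0, 0.0]]
force: [-0.8, -0.6, 0.6]
opening: 0.996
```

play_rows(series=[0,0,0,0,0,0,0,0,0,0,0,0,0,0,0,0,0,0,0,0,0,0,0,0], fingers=0.3)

```text
time: 39.55
tool_pos: [0.5513, 0.0627, 0.0917]
tool_rot: [[0.186, 0.002, 0.983], [-0.983, 0.0, 0.186], [0.0, -1.0, 0.002]]
force: [-2.4, 0.2, 5.8]
opening: 0.629
```

play_rows(series=[0,0,1,0,0,0,2,0,0,0,3,0,0,0,4,0,0,0,2,0,0,0,0,0])

```text
time: 40.15
tool_pos: [0.5519, 0.0627, 0.2137]
tool_rot: [[0.186, 0.005, 0.983], [-0.983, 0.001, 0.186], [0.0, -1.0, 0.005]]
force: [0.6, -0.9, -6.3]
opening: 0.625
```

Run:
```python
from h import *
s=get_state(); print(np.round(s['tool_pos'],4))
for c in('scene','top'):
    p=snapshot(c); save(p,c+'9'); show(tip_of,p,['mould_1_mid','mould_1_bush_top'])
```

```text
[0.5519 0.0627 0.2137]
mould_1_mid call [0.634 0.299 0.05 ] 0.95
mould_1_bush_top call [0.642 0.301 0.114] 0.45
mould_1_mid call [0.638 0.301 0.051] 0.69
mould_1_bush_top call [0.64  0.298 0.115] 0.73
mould_1_bush_top call [0.64  0.301 0.049] 0.32
```

play_rows(series=[-0.5,-3.7,0,-3,-0.5,-3.7,0,-3,-0.5,-3.7,0,-3,-0.5,-3.7,0,-3,-0.5,-3.6,0,-2.5,0,0,0,0,0,0,0,0])

```text
time: 41.15
tool_pos: [0.5253, -0.1221, 0.2093]
tool_rot: [[-0.068, -0.001, 0.998], [-0.998, 0.001, -0.068], [-0.0, -1.0, -0.001]]
force: [0.1, 0.5, -5.5]
opening: 0.626
```

```bash
cat >> h.py <<'E'
def wpx(p,s,w):
    M=np.array(p['mount']);K=np.array(p['camera_matrix']);R=np.array(s['tool_rot'])
    c=M[:3,:3].T@(R.T@(np.array(w)-s['tool_pos'])-M[:3,3]); q=K@c; return q[:2]/q[2]
E
python3 - <<'E'
from h import *
s=get_state(); print(s['time'],np.round(s['tool_pos'],4),np.degrees(np.arctan2(s['tool_rot'][1][2],s['tool_rot'][0][2])))
p=snapshot('wrist'); save(p,'w10')
u=wpx(p,s,(.626,-.128,.117)); print(u); hole(p,s,.117,tuple(int(round(x)) for x in u),25)
q=snapshot('top'); save(q,'t10')
K=np.array(q['camera_matrix']); t=cv2.projectPoints(np.array([[.626,-.128,.117],[.64,.299,.114],[.601,-.295,.05]]),np.array(q['rvec']),np.array(q['tvec']),K,None)[0].reshape(-1,2); print(t.round(1))
E
```

```text
41.15 [ 0.5253 -0.1221  0.2093] -3.897405892405678
[457.69352514 208.73769755]
hole px [456.5 209.9] 315 world [ 0.6252 -0.1289  0.117 ]
[[401.7 199.4]
 [264.  129.7]
 [450.4 241.4]]
```

A is still where I put it. I'll lower B beside it.

play_rows(series=[0,0.1,-3,0,0,0,-3,0,0,0,-3,0,0,0,-1.5,0,0,0,-0.7,0,0,0,-0.3,0,0,0,0,0,0,0,0,0])

```text
time: 42.05
tool_pos: [0.5265, -0.1205, 0.0966]
tool_rot: [[-0.066, 0.002, 0.998], [-0.998, -0.0, -0.066], [0.0, -1.0, 0.002]]
force: [-0.2, 0.4, -5.0]
opening: 0.625
```

play_rows(series=[0,0,-0.1,0,0,0,-0.1,0,0,0,0,0,0,0,0,0])

```text
time: 42.45
tool_pos: [0.5258, -0.1204, 0.0933]
tool_rot: [[-0.066, 0.0, 0.998], [-0.998, -0.0, -0.066], [0.0, -1.0, 0.0]]
force: [-0.3, 0.5, -6.0]
opening: 0.626
```

play_rows(series=[0,0,-0.2,0,0,0,-0.1,0,0,0,0,0,0,0,0,0])

```text
time: 42.85
tool_pos: [0.5259, -0.1206, 0.0909]
tool_rot: [[-0.066, 0.001, 0.998], [-0.998, -0.0, -0.066], [0.0, -1.0, 0.001]]
force: [-2.8, -1.8, 3.2]
opening: 0.627
```

play_rows(series=[0,0,0,0,0,0,0,0,0,0,0,0,0,0,0,0,0,0,2,0,0,0,4,0,0,0,4,0,0,0,4,0,0,0,3.5,0], fingers=0.8)

```text
time: 43.75
tool_pos: [0.5258, -0.1203, 0.2675]
tool_rot: [[-0.066, 0.001, 0.998], [-0.998, -0.0, -0.066], [0.0, -1.0, 0.001]]
force: [0.8, 0.2, -0.1]
opening: 0.8
```

play_rows(series=[1.3,4.6,0,3,1.3,4.6,0,3,1.3,4.6,0,3,1.3,4.6,0,3,1.3,4.6,0,3,1.3,4.6,0,3,1.3,4.6,0,3,1.3,4.6,0,4,1.2,4.6,0,4.3,0,0,0,0,0,0,0,0], fingers=1)

```text
time: 44.85
tool_pos: [0.6418, 0.2949, 0.2636]
tool_rot: [[0.432, -0.002, 0.902], [-0.902, -0.001, 0.432], [0.0, -1.0, -0.002]]
force: [-0.0, -1.4, 1.1]
opening: 0.997
```

Run:
```python
from h import *
import pickle
s=get_state(); print(s['time'],np.round(s['tool_pos'],4),np.degrees(np.arctan2(s['tool_rot'][1][2],s['tool_rot'][0][2])))
p=snapshot('wrist'); save(p,'w11'); pickle.dump((s,{k:p[k] for k in('mount','camera_matrix')}),open('w11.pkl','wb'))
u=wpx(p,s,(.64,.298,.113)); print(u); hole(p,s,.113,tuple(int(round(x)) for x in u),18)
show(tip_of,p,['mould_1_bush_top','mould_1_mid'])
g=cv2.cvtColor(p['img'],cv2.COLOR_RGB2GRAY)
# plate edge slopes: strongest vertical gradient rows at several columns
for c in range(296,352,8):
    d=np.abs(np.diff(g[90:260,c-1:c+2].astype(float).mean(1))); i=np.argsort(d)[-5:]; print(c,sorted((i+90).tolist()))
```

```text
44.85 [0.6418 0.2949 0.2636] 25.589422368520257
[322.88799978 185.55195617]
hole px [321.2 185. ] 203 world [0.6383 0.2978 0.113 ]
mould_1_bush_top call [0.639 0.296 0.116] 0.66
296 [114, 123, 125, 181, 223]
304 [114, 123, 125, 221, 223]
312 [123, 125, 163, 223, 231]
320 [125, 160, 161, 176, 193]
328 [125, 161, 179, 180, 189]
336 [111, 112, 123, 125, 221]
344 [113, 123, 125, 169, 221]
```

play_rows(series=[0,0,-4,0,0,0,-4,0,0,0,-4,0,0,0,-3.5,0,0,0,-1.8,0,0,0,-1,0,0,0,0,0,0,0,0,0])

```text
time: 45.8
tool_pos: [0.6424, 0.2933, 0.0842]
tool_rot: [[0.43, 0.002, 0.903], [-0.903, 0.001, 0.43], [-0.0, -1.0, 0.002]]
force: [-0.2, -0.5, -0.6]
opening: 0.999
```

play_rows(series=[0,0,0,0,0,0,0,0,0,0,0,0,0,0,0,0,0,0,0,0,0,0,0,0], fingers=0.3)

```text
time: 46.4
tool_pos: [0.6422, 0.2938, 0.0837]
tool_rot: [[0.431, 0.002, 0.903], [-0.903, 0.001, 0.431], [0.0, -1.0, 0.002]]
force: [-2.0, -1.0, 5.1]
opening: 0.622
```

play_rows(series=[0,0,1,0,0,0,2,0,0,0,3,0,0,0,4,0,0,0,4,0,0,0,0,0,0,0,0,0])

```text
time: 47.1
tool_pos: [0.6421, 0.2938, 0.2226]
tool_rot: [[0.431, 0.001, 0.903], [-0.903, 0.0, 0.431], [0.0, -1.0, 0.001]]
force: [-0.4, -0.0, -6.8]
opening: 0.621
```

play_rows(series=[-1.4,-4,0,-2.5,-1.4,-4,0,-2.5,-1.5,-4,0,-2.5,-1.5,-4,0,-2.5,-1.5,-4,0,-2.5,-1.5,-3.9,0,-2.2,0,0,-3,0,0,0,-2.5,0,0,0,0,0,0,0,0,0])

```text
time: 48.1
tool_pos: [0.553, 0.0547, 0.1661]
tool_rot: [[0.188, -0.003, 0.982], [-0.982, -0.0, 0.188], [-0.0, -1.0, -0.003]]
force: [-0.5, 0.1, -4.5]
opening: 0.619
```

Run:
```python
from h import *
s=get_state(); print(np.round(s['tool_pos'],4),np.degrees(np.arctan2(s['tool_rot'][1][2],s['tool_rot'][0][2])))
p=snapshot('wrist'); save(p,'w12'); z=s['tool_pos'][2]-.0837+.113
hole(p,s,z,(320,322),22)
y=np.array([-.187,.982]); n=np.array([.552,.0645]); print((np.array(s['tool_pos'][:2])-n)@y)
```

```text
[0.553  0.0547 0.1661] 10.811889279797224
hole px [321.  315.7] 1223 world [0.5509 0.0575 0.1954]
-0.009846393864531965
```

play_rows(series=[0,0.1,-2.5,0,0,0,-2,0,0,0,-1,0,0,0,-0.6,0,0,0,-0.4,0,0,0,0,0,0,0,0,0])

```text
time: 48.85
tool_pos: [0.5542, 0.0557, 0.1031]
tool_rot: [[0.187, 0.001, 0.982], [-0.982, 0.0, 0.187], [0.0, -1.0, 0.001]]
force: [-0.1, -0.2, -5.5]
opening: 0.627
```

play_rows(series=[0,0,-0.3,0,0,0,-0.2,0,0,0,0,0,0,0,0,0])

```text
time: 49.25
tool_pos: [0.5538, 0.0556, 0.0972]
tool_rot: [[0.187, -0.0, 0.982], [-0.982, -0.0, 0.187], [-0.0, -1.0, -0.0]]
force: [-0.0, -0.2, -5.6]
opening: 0.625
```

play_rows(series=[0,0,-0.1,0,0,0,-0.1,0,0,0,0,0,0,0,0,0])

```text
time: 49.65
tool_pos: [0.5539, 0.0556, 0.0957]
tool_rot: [[0.187, 0.0, 0.982], [-0.982, -0.0, 0.187], [0.0, -1.0, 0.0]]
force: [-2.0, -0.9, -0.0]
opening: 0.627
```

play_rows(series=[0,0,0,0,0,0,0,0,0,0,0,0,0,0,0,0,0,0,2,0,0,0,4,0,0,0,3.5,0], fingers=1)

```text
time: 50.35
tool_pos: [0.5536, 0.0556, 0.1915]
tool_rot: [[0.187, -0.0, 0.982], [-0.982, -0.0, 0.187], [-0.0, -1.0, -0.0]]
force: [0.7, -0.6, 0.4]
opening: 0.998
```

play_rows(series=[-1,-0.1,0,8,-1,-0.1,0,8,-1,-0.1,0,8,-1,-0.1,0,8,-1,-0.1,0,8,-1,-0.1,0,8,-1,-0.1,0,8,-1,-0.1,0,8,-1,-0.1,0,8,-1,-0.1,0,8,-1,-0.1,0,8,-0.6,0,0,2])

```text
time: 51.55
tool_pos: [0.4373, 0.0446, 0.1905]
tool_rot: [[0.981, 0.0, -0.192], [0.192, 0.0, 0.981], [0.0, -1.0, -0.0]]
force: [0.8, -0.2, 0.2]
opening: 1.001
```

play_rows(series=[0,0,-4,0,0,0,-4,0,0,0,-3,0,0,0,-2,0,0,0,-1.2,0,0,0,0,0,0,0,0,0])

```text
time: 52.25
tool_pos: [0.4383, 0.0447, 0.0492]
tool_rot: [[0.982, 0.001, -0.187], [0.187, 0.0, 0.982], [0.001, -1.0, -0.0]]
force: [0.4, -1.0, -0.1]
opening: 1.003
```

play_rows(series=[0,0,0,0,0,0,0.1,0,0,0,0.1,0,0,0,0.1,0,0,0,0.1,0,0,0,0.1,0,0,0,0,0,0,0,0,0,0,0,0,0,0,0,0,0], fingers=0.1)

```text
time: 53.25
tool_pos: [0.4388, 0.0434, 0.0545]
tool_rot: [[0.982, 0.003, -0.186], [0.186, -0.003, 0.982], [0.002, -1.0, -0.004]]
force: [1.5, -8.9, 1.7]
opening: 0.321
```

play_rows(series=[0,0,0,0,0,0,0,0,0,0,0,0,0,0,0,0,0,0,0,0,0,0,3,0,0,0,4,0,0,0,4,0,0,0,4,0,0,0,2,0], fingers=1)

```text
time: 54.25
tool_pos: [0.4385, 0.0449, 0.2272]
tool_rot: [[0.982, 0.004, -0.188], [0.188, 0.001, 0.982], [0.005, -1.0, -0.0]]
force: [-0.0, -0.1, 0.4]
opening: 0.999
```

play_rows(series=[1,0.2,0,-8,1,0.2,0,-8,1,0.2,0,-8,1,0.2,0,-8,1,0.2,0,-8,1,0.2,0,-8,1,0.2,0,-8,1,0.2,0,-8,1,0.2,0,-8,1,0.2,0,-8,1,0.1,0,-8,0.3,-0.1,0,-2], fingers=0)

```text
time: 55.45
tool_pos: [0.5516, 0.065, 0.2233]
tool_rot: [[0.183, 0.0, 0.983], [-0.983, 0.0, 0.183], [-0.0, -1.0, 0.0]]
force: [0.0, -0.7, -0.0]
opening: 0.0
```

Run:
```python
from h import *
s=get_state(); print(s['time'],np.round(s['tool_pos'],4),np.degrees(np.arctan2(s['tool_rot'][1][2],s['tool_rot'][0][2])),np.round(s['force'],1),s['opening'])
p=snapshot('wrist'); save(p,'w13'); u=wpx(p,s,(.549,.063,.126)); hole(p,s,.126,tuple(int(round(x)) for x in u))
for n in('w8','w13'):
    g=cv2.imread(f'pics/{n}.png',0).astype(float); print(n,g[140:256:2,293:297].mean(1).round().astype(int).tolist())
```

```text
55.45 [0.5516 0.065  0.2233] 10.536102618300083 [ 0.  -0.7 -0. ] 0.00011661081559311449
hole px [318.5 210. ] 293 world [0.5484 0.0628 0.126 ]
w8 [160, 157, 154, 152, 113, 168, 171, 171, 171, 171, 171, 171, 170, 170, 171, 170, 170, 170, 170, 170, 170, 170, 171, 170, 170, 170, 166, 155, 148, 160, 166, 162, 168, 170, 170, 171, 166, 166, 167, 166, 168, 168, 170, 169, 168, 169, 168, 169, 168, 168, 170, 168, 168, 168, 168, 136, 141, 116]
w13 [169, 162, 156, 154, 128, 150, 168, 171, 170, 170, 170, 170, 171, 171, 170, 170, 170, 170, 170, 170, 170, 170, 171, 170, 169, 169, 160, 151, 154, 160, 171, 171, 172, 170, 171, 171, 170, 170, 170, 167, 170, 168, 164, 169, 169, 169, 168, 169, 168, 168, 169, 168, 168, 168, 168, 157, 126, 114]
```

C is closed too: same opening at the grips and the same profile. I'll press its bush.

play_rows(series=[-0.1,-0.2,-3,0,0,0,-2.5,0,0,0,-1,0,0,0,-0.6,0,0,0,-0.3,0,0,0,-0.2,0,0,0,-0.2,0,0,0,-0.2,0,0,0,-0.2,0,0,0,0,0])

```text
time: 56.5
tool_pos: [0.5502, 0.0627, 0.1425]
tool_rot: [[0.187, 0.002, 0.982], [-0.982, 0.0, 0.187], [0.0, -1.0, 0.002]]
force: [-0.8, 0.8, 4.0]
opening: 0.0
```

play_rows(series=[0,0,-0.1,0,0,0,-0.1,0,0,0,0,0])

```text
time: 56.8
tool_pos: [0.5503, 0.0628, 0.1415]
tool_rot: [[0.188, 0.003, 0.982], [-0.982, 0.0, 0.187], [0.0, -1.0, 0.003]]
force: [-3.6, 0.4, 11.8]
opening: -0.0
```

play_rows(series=[0,0,-0.1,0,0,0,0,0,0,0,0,0])

```text
time: 57.1
tool_pos: [0.5506, 0.0628, 0.1415]
tool_rot: [[0.188, 0.004, 0.982], [-0.982, 0.001, 0.188], [0.0, -1.0, 0.004]]
force: [-4.8, -0.0, 16.5]
opening: -0.002
```

play_rows(series=[0,0,2,0,0,0,3,0,0,0,3,0,0,0,0,0,0,0,0,0,0,0,0,0])

```text
time: 57.7
tool_pos: [0.5496, 0.0626, 0.2174]
tool_rot: [[0.187, -0.001, 0.982], [-0.982, -0.0, 0.187], [-0.0, -1.0, -0.001]]
force: [0.1, 1.0, -0.8]
opening: 0.001
```

play_rows(series=[0,0,0,0,0,0,0,0,0,0,0,0,0,0,0,0,0,0,0,0,0,0,-4,0,0,0,-4,0,0,0,-3,0,0,0,-1.8,0,0,0,0,0,0,0,0,0], fingers=1)

```text
time: 58.8
tool_pos: [0.5499, 0.0626, 0.0909]
tool_rot: [[0.187, 0.0, 0.982], [-0.982, 0.0, 0.187], [0.0, -1.0, 0.0]]
force: [0.7, -0.3, 0.1]
opening: 0.997
```

play_rows(series=[0,0,0,0,0,0,0,0,0,0,0,0,0,0,0,0,0,0,0,0,0,0,0,0], fingers=0.3)

```text
time: 59.4
tool_pos: [0.5504, 0.0627, 0.0918]
tool_rot: [[0.187, 0.002, 0.982], [-0.982, 0.0, 0.187], [0.0, -1.0, 0.002]]
force: [-2.3, -1.1, 6.0]
opening: 0.628
```

play_rows(series=[0,0,1,0,0,0,2,0,0,0,3,0,0,0,4,0,0,0,2,0,0,0,0,0])

```text
time: 60.0
tool_pos: [0.5509, 0.0628, 0.2137]
tool_rot: [[0.187, 0.005, 0.982], [-0.982, 0.001, 0.187], [0.0, -1.0, 0.005]]
force: [-0.2, -0.5, -5.1]
opening: 0.623
```

play_rows(series=[-2,-3,0,-2.5,-2,-3,0,-2.5,-2.1,-3,0,-2.5,-2.1,-3,0,-2.5,-2.1,-3,0,-2.3,-2.1,-2.8,0,-2.3,0,0,0,0,0,0,0,0])

```text
time: 60.8
tool_pos: [0.4252, -0.1157, 0.2091]
tool_rot: [[-0.068, -0.001, 0.998], [-0.998, 0.001, -0.068], [-0.001, -1.0, -0.001]]
force: [0.4, -0.5, -4.6]
opening: 0.625
```

Run:
```python
from h import *
s=get_state(); print(s['time'],np.round(s['tool_pos'],4),np.degrees(np.arctan2(s['tool_rot'][1][2],s['tool_rot'][0][2])))
p=snapshot('wrist'); save(p,'w14')
for w in((.526,-.1206,.117),(.626,-.128,.117)):
    u=wpx(p,s,w); print(u)
    hole(p,s,.117,tuple(int(round(x)) for x in u),22)
```

```text
60.8 [ 0.4252 -0.1157  0.2091] -3.8896667562484235
[458.15365781 207.52063925]
hole px [457.7 208.1] 318 world [ 0.5257 -0.1211  0.117 ]
[592.1694239 208.415951 ]
hole px [592.6 209.5] 328 world [ 0.6265 -0.1289  0.117 ]
```

View pics/w14.png

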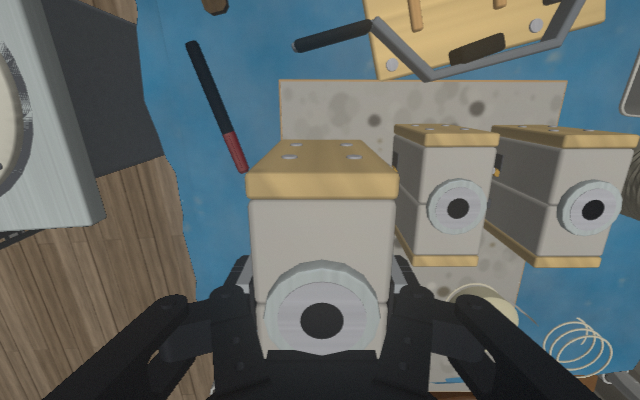

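A and B stand upright on the board with their bushes at (458,208) and (592,209). C hangs over the free left part, so I'll lower it.

play_rows(series=[0.1,0,-3,0,0,0,-3,0,0,0,-3,0,0,0,-1.5,0,0,0,-0.7,0,0,0,-0.3,0,0,0,0,0,0,0,0,0])

```text
time: 61.65
tool_pos: [0.4275, -0.1155, 0.0965]
tool_rot: [[-0.066, 0.002, 0.998], [-0.998, -0.0, -0.066], [0.0, -1.0, 0.002]]
force: [-0.6, 0.3, -5.3]
opening: 0.625
```

play_rows(series=[0,0,-0.2,0,0,0,-0.2,0,0,0,0,0,0,0,0,0])

```text
time: 62.05
tool_pos: [0.4268, -0.1154, 0.0913]
tool_rot: [[-0.066, -0.0, 0.998], [-0.998, -0.0, -0.066], [0.0, -1.0, -0.0]]
force: [0.3, -0.1, -5.3]
opening: 0.625
```

play_rows(series=[0,0,-0.1,0,0,0,0,0,0,0,0,0])

```text
time: 62.35
tool_pos: [0.4269, -0.1155, 0.0908]
tool_rot: [[-0.066, 0.0, 0.998], [-0.998, -0.0, -0.066], [0.0, -1.0, 0.001]]
force: [-3.8, -1.7, 3.1]
opening: 0.624
```

play_rows(series=[0,0,0,0,0,0,0,0,0,0,0,0,0,0,0,0,0,0,2,0,0,0,4,0,0,0,4,0,0,0,4,0], fingers=0.8)

```text
time: 63.15
tool_pos: [0.4266, -0.1153, 0.2318]
tool_rot: [[-0.066, 0.0, 0.998], [-0.998, 0.0, -0.066], [-0.0, -1.0, 0.0]]
force: [1.1, -0.5, 0.0]
opening: 0.803
```

play_rows(series=[2,1.5,3,0,2,1.5,3,0,2,1.5,4,0,2,2,4,0,2,2,0,0,0,0,0,0,0,0,0,0,0,0,0,0])

```text
time: 63.95
tool_pos: [0.5263, -0.0307, 0.3699]
tool_rot: [[-0.067, -0.001, 0.998], [-0.998, -0.0, -0.067], [0.0, -1.0, -0.001]]
force: [0.0, -0.7, 1.1]
opening: 0.802
```

Run:
```python
from h import *
s=get_state(); print(s['time'],np.round(s['tool_pos'],4),np.round(s['force'],1))
p=snapshot('wrist'); save(p,'w15')
for w in((.427,-.1155,.117),(.526,-.1206,.117),(.626,-.128,.117)):
    u=wpx(p,s,w); hole(p,s,.117,tuple(int(round(x)) for x in u),12)
show(tip_of,p,['grip_left','grip_right','mix_cup'])
q=snapshot('top'); save(q,'t15'); show(tip_of,q,['mix_cup','block','pigment','dropper','grip_left','grip_right'])
q=snapshot('scene'); save(q,'s15'); show(tip_of,q,['mix_cup','pigment','dropper'])
a=cv2.imread('pics/w15.png'); b=cv2.imread('pics/s15.png')[150:330,180:440]
cv2.imwrite('pics/v15.png',np.vstack([cv2.resize(a,(480,300)),cv2.resize(b,(430,298))[:, :430] if 0 else cv2.resize(b,(480,298))]))
```

```text
63.95 [ 0.5263 -0.0307  0.3699] [ 0.  -0.7  1.1]
hole px [251.3 233.3] 90 world [ 0.4244 -0.1163  0.117 ]
hole px [325.2 232.2] 87 world [ 0.5241 -0.1212  0.117 ]
hole px [399.9 232.9] 88 world [ 0.6245 -0.1288  0.117 ]
grip_left call [0.433 0.072 0.042] 0.74
grip_right call [0.441 0.011 0.041] 0.63
mix_cup call [ 0.599 -0.293  0.015] 0.66
mix_cup call [ 0.601 -0.296  0.007] 0.86
block call [0.461 0.477 0.006] 0.61
pigment call [ 0.63   0.438 -0.006] 0.74
dropper call [0.7   0.388 0.001] 0.72
mix_cup call [ 0.599 -0.294  0.008] 0.78
mix_cup call [ 0.424 -0.115  0.06 ] 0.33
pigment call [0.628 0.439 0.001] 0.66
```

View pics/v15.png

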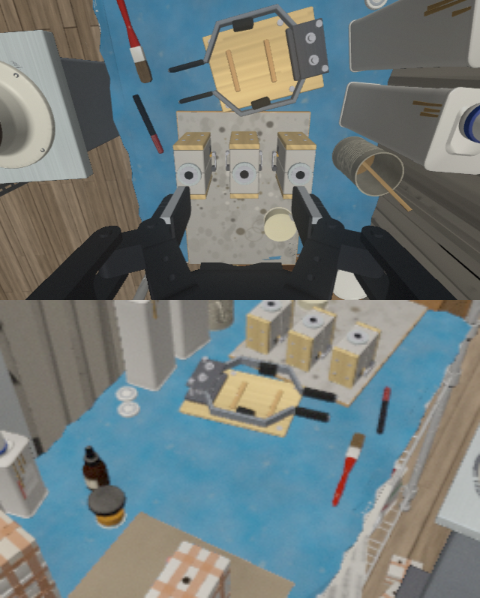

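All three moulds are closed and upright on the board, the squeezer is open and empty, and the other items haven't moved. Handing in.

```bash
python3 -c "
from rig import *
print(job_done())"
```

```text
the job is handed in; nothing more can be done
None
```

I closed all three moulds in the squeezer, then seated their sprue bushes, and all three now stand upright on the pouring board. The job is handed in after about 64 s of the 210 s allowed.

**Closing:** On every mould the pinched grips stopped at the same gap, about 27 mm. The first mould's picture showed its joint closed, and the grey-level profiles of the other two matched it.

**Bushes:** Each press stopped at a tool height of 0.1414–0.1415 m, against 0.141 expected for a seated flange. The force had risen to 17–22 N.

**Last pictures:**
- The three moulds are on the board at x about 0.425, 0.525 and 0.625 m, within 3 mm of where I set them down.
- The squeezer is open and empty.
- The cup, pink mould, pigment jar and dropper bottle are within 4 mm of their first readings, which is the measuring accuracy.

**Disagreements:**
- The networks reported at most two of the three moulds in any one picture, so I read the others from the pictures myself.
- Close-up wrist readings came out about 2 mm low along x, and I allowed for that.
- The first squeeze pushed up on the wrist with about 30 N, within the limit. I raised the tool slightly during the later two.
- I saw no mould knocked aside.

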